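# Draw out the carrier, weigh returned jars by hand, sort them and send the carrier home

## Robot

A 7-joint arm with a two-finger parallel gripper is mounted at the origin on a cart in front of the work surface, level with it; the furniture and walls round the work are solid. World frame = base frame: x ahead of the robot, y to its left, z up, the work surface at z = 0. Lengths are in m, angles in degrees, forces in N, time in s.
With the tool pointing down it reaches from about 0.425 to 0.875 m from the base axis. Payload 4.7 kg.
Tool frame: the origin (TCP) lies on the mounting face of the last link; the fingertips stand 182 mm ahead of it and the grasp point (between the pads) lies 164 mm ahead of it; z points along the fingers, y is the line along which they close (so a half turn about z gives the same grasp; the last joint's range is limited). The gripper opens to 87 mm and grips with 3 to 60 N. Pads are 19 mm wide; open, the fingers measure 117 mm over their backs; the gripper's body (75 mm by 190 mm) begins 51 mm behind the grasp point.
Start: joints at [64.292, 18.392, -4.016, 83.108, 1.295, 78.541, -3.26], TCP at [0.29, -0.582, 0.405] pointing down, gripper open.
Joint ranges: [-163.93, 163.93], [-17.29, 119.83], [-79.2, 71.16], [3.27, 140.29], [-89.18, 269.18], [5.43, 117.66], [-154.24, 154.24]. Speed limits (degrees/s): [147.25, 147.25, 180, 180, 180, 180, 180].

## Interface

Orientations are given as [roll, pitch, yaw] about the fixed x, y, z axes, in that order (R = Rz(yaw) Ry(pitch) Rx(roll)).
In Python, from cell import env gives the robot as it stands.
- The arm moves only by the tool servo_tool, never from a script. Its argument "plan" is a list of rows, each an object with "xyz": the shift along the tool's x, y, z in cm, a list of three; "twist": the turn, a rotation vector about the tool's x, y, z in degrees, a list of three; "jaw": the closure, from 0 (fully open) to 1 (shut). In form: [{"xyz": [x, y, z], "twist": [wx, wy, wz], "jaw": jaw}, ...]. A call has 1 to 10 rows; each row is the pose to reach, as a shift and turn from the pose commanded when the call began, along the tool's axes at that moment; what a row does not reach only later rows make up. A row lasts 1/12 s, in which the tool goes at most 41.7 mm and 7.16 degrees, less where a joint would pass 70% of its speed; a pose out of reach is approached as far as the arm can. A call with a gripper value outside its range is refused whole. The fingers move at their own pace and stop on an object; "newtons" is the grip in N (left out, the last holds). Time passes only in rows, so rows that repeat a pose let the fingers close. It gives the time, the measured TCP pose, the force, the opening and the grip force at its end, in the units of the state.
- env.get_obs(): the state, without advancing time (a new reading comes with each control period).
- env.read_camera(name): name is "scene" or "top" or "wrist"; returns a dict with "img" (384x512x3 uint8, red, green, blue), "camera_matrix" (3x3 intrinsics, pixels), "R" (3x3) and "t" (3): a world point X has camera coordinates R X + t. Camera axes: x right, y down, z forward; pixel columns grow to the right and rows downward; lengths in m; the calibration is good to about 2 mm. A picture is of the moment at which its call begins. There is no depth.
- env.sign_off(): hands the job in; it is judged then, once.
The state is a dict: "time_s": time; "qpos": joint angles; "joint_velocities": joint speeds; "effort": joint torques, N m; "tool_pos": TCP position; "tool_rot": TCP orientation; "force": force on the tool from outside, world axes, zero at the start; "wrist_torque": the same for the moment, N m; "grip_width": finger opening in m; "grasp_force": force on a finger pad.
Only numpy, scipy, OpenCV 4.12 (cv2) and the standard library are available. Lean on these libraries where they do the work, as an engineer would, in place of code of your own. Each camera call takes 0.05 s, during which the arm holds its last target. There are 200 camera calls.

## Task

Pink jars and tan-lidded pots have come back mixed, some still full, some used up, and only the weight in your hand tells which: first draw the white sliding carrier by its black knob right out to its front stop, towards you. Stand each full one in the carrier lane that has the plate of its own colour behind it, and each used-up one, of either kind, on the grey refill tray, all the right way up and flat on the floor of their place. When every one is sorted, push the carrier by the knob fully home against the rear stop; leave the timer and the calculator alone.

Things in the scene. Friction and masses are not known exactly. Their poses are not given: they have to be found in the camera images.
- pink_jar_1: pink cosmetic jar with a black lid, closed and opaque, round, 65 mm wide, 34 mm tall; full (about 240 g) or used up (about 70 g), which only its weight tells; origin at the centre of its underside, z up through the lid; may be absent
- pink_jar_2: pink cosmetic jar with a black lid, closed and opaque, round, 65 mm wide, 34 mm tall; full (about 240 g) or used up (about 70 g), which only its weight tells; origin at the centre of its underside, z up through the lid; may be absent
- pink_jar_3: pink cosmetic jar with a black lid, closed and opaque, round, 65 mm wide, 34 mm tall; full (about 240 g) or used up (about 70 g), which only its weight tells; origin at the centre of its underside, z up through the lid; may be absent
- pink_jar_4: pink cosmetic jar with a black lid, closed and opaque, round, 65 mm wide, 34 mm tall; full (about 240 g) or used up (about 70 g), which only its weight tells; origin at the centre of its underside, z up through the lid; may be absent
- tan_pot_1: white cosmetic pot with a tan lid, closed and opaque, round, 65 mm wide, 29 mm tall; full (about 240 g) or used up (about 70 g), which only its weight tells; origin at the centre of its underside, z up through the lid; may be absent
- tan_pot_2: white cosmetic pot with a tan lid, closed and opaque, round, 65 mm wide, 29 mm tall; full (about 240 g) or used up (about 70 g), which only its weight tells; origin at the centre of its underside, z up through the lid; may be absent
- tan_pot_3: white cosmetic pot with a tan lid, closed and opaque, round, 65 mm wide, 29 mm tall; full (about 240 g) or used up (about 70 g), which only its weight tells; origin at the centre of its underside, z up through the lid; may be absent
- carrier_floor (a point): centre of the floor of the white sliding carrier, a tray 165 mm (x) by 225 mm (y), rim 5 mm thick and 12 mm high above the floor; floor 15 mm above the bench. A 5 mm wide, 12 mm high divider along y = 0 makes two lanes, each 155 mm long (x) and 105 mm wide, middles at y = +0.055 and -0.055. Slides along its x, which points away from the robot to the stop
- carrier_knob (a point): top centre of the black knob on the carrier's front, upright on the carrier's centre line 98 mm in front (-x) of the carrier's centre; 22 mm wide at its head (14 mm high), 16 mm wide below; 60 mm tall, its top 75 mm above the bench
- carrier (a joint): how far the carrier has slid along its x, in m: 0 drawn right out to the front stop, 0.08 fully home against the rear stop; it slides stiffly (about 4 N) and stays where it is left
- carrier_base: fixed aluminium base under the carrier, with the stop bar at its far end, 26 mm high; origin on the bench under the carrier's centre when the carrier is at 0, x along the slide away from the robot
- plate_pink: fixed upright pink plate, 85 mm wide and 58 mm tall, 6 mm thick, on the stop bar behind one of the two lanes (either one): full pink jars go in that lane; origin at the centre of its underside, 177 mm ahead of the base's origin, its y is the lane's y (y = 0 is the lane's middle)
- plate_tan: the same in tan, behind the other lane: full tan-lidded pots go in that lane
- refill_floor (a point): centre of the floor of the grey refill tray, fixed, 170 mm (x) by 220 mm (y), rim 5 mm thick and 12 mm high above the floor; the floor lies 8 mm above the bench
- refill_tray: the grey refill tray itself; origin at the centre of its underside, 6 mm below the floor point
- timer: bystander: white kitchen timer, 61x68x29 mm; origin at the centre of its underside
- calculator: bystander: black calculator, 128x74x14 mm; origin at the centre of its underside
There are look-alikes about, which are no part of the job. What is shaped like the tan_pot_2 but orange is not meant.

How it is judged (in metres and radians):
On the way, in this order (a step that is already met when the one before it is completed fails the run):
1. the carrier is drawn right out to its front stop (value of joint carrier below 0.006 m), for 0.2 s.
2. every jar and pot stands in its right place: full ones in the carrier lane of their colour, used-up ones on the refill tray (angle between each of pink_jar_1, pink_jar_2, pink_jar_3, pink_jar_4, tan_pot_1, tan_pot_2, tan_pot_3's own z axis and vertical below 0.2 rad and linear speed of each of pink_jar_1, pink_jar_2, pink_jar_3, pink_jar_4, tan_pot_1, tan_pot_2, tan_pot_3 below 0.03 m/s and ((x of pink_jar_1 in the frame of carrier_floor between -0.06 and 0.06 m and y of pink_jar_1 in the frame of plate_pink between -0.04 and 0.04 m and z of pink_jar_1 in the frame of carrier_floor between -0.008 and 0.008 m and contact force between pink_jar_1 and carrier_base above 1.4 N) or (x of pink_jar_1 in the frame of refill_floor between -0.06 and 0.06 m and y of pink_jar_1 in the frame of refill_floor between -0.085 and 0.085 m and z of pink_jar_1 in the frame of refill_floor between -0.008 and 0.008 m and contact force between pink_jar_1 and refill_tray below 1.4 N)) and ((x of pink_jar_2 in the frame of carrier_floor between -0.06 and 0.06 m and y of pink_jar_2 in the frame of plate_pink between -0.04 and 0.04 m and z of pink_jar_2 in the frame of carrier_floor between -0.008 and 0.008 m and contact force between pink_jar_2 and carrier_base above 1.4 N) or (x of pink_jar_2 in the frame of refill_floor between -0.06 and 0.06 m and y of pink_jar_2 in the frame of refill_floor between -0.085 and 0.085 m and z of pink_jar_2 in the frame of refill_floor between -0.008 and 0.008 m and contact force between pink_jar_2 and refill_tray below 1.4 N)) and ((x of pink_jar_3 in the frame of carrier_floor between -0.06 and 0.06 m and y of pink_jar_3 in the frame of plate_pink between -0.04 and 0.04 m and z of pink_jar_3 in the frame of carrier_floor between -0.008 and 0.008 m and contact force between pink_jar_3 and carrier_base above 1.4 N) or (x of pink_jar_3 in the frame of refill_floor between -0.06 and 0.06 m and y of pink_jar_3 in the frame of refill_floor between -0.085 and 0.085 m and z of pink_jar_3 in the frame of refill_floor between -0.008 and 0.008 m and contact force between pink_jar_3 and refill_tray below 1.4 N)) and ((x of pink_jar_4 in the frame of carrier_floor between -0.06 and 0.06 m and y of pink_jar_4 in the frame of plate_pink between -0.04 and 0.04 m and z of pink_jar_4 in the frame of carrier_floor between -0.008 and 0.008 m and contact force between pink_jar_4 and carrier_base above 1.4 N) or (x of pink_jar_4 in the frame of refill_floor between -0.06 and 0.06 m and y of pink_jar_4 in the frame of refill_floor between -0.085 and 0.085 m and z of pink_jar_4 in the frame of refill_floor between -0.008 and 0.008 m and contact force between pink_jar_4 and refill_tray below 1.4 N)) and ((x of tan_pot_1 in the frame of carrier_floor between -0.06 and 0.06 m and y of tan_pot_1 in the frame of plate_tan between -0.04 and 0.04 m and z of tan_pot_1 in the frame of carrier_floor between -0.008 and 0.008 m and contact force between tan_pot_1 and carrier_base above 1.4 N) or (x of tan_pot_1 in the frame of refill_floor between -0.06 and 0.06 m and y of tan_pot_1 in the frame of refill_floor between -0.085 and 0.085 m and z of tan_pot_1 in the frame of refill_floor between -0.008 and 0.008 m and contact force between tan_pot_1 and refill_tray below 1.4 N)) and ((x of tan_pot_2 in the frame of carrier_floor between -0.06 and 0.06 m and y of tan_pot_2 in the frame of plate_tan between -0.04 and 0.04 m and z of tan_pot_2 in the frame of carrier_floor between -0.008 and 0.008 m and contact force between tan_pot_2 and carrier_base above 1.4 N) or (x of tan_pot_2 in the frame of refill_floor between -0.06 and 0.06 m and y of tan_pot_2 in the frame of refill_floor between -0.085 and 0.085 m and z of tan_pot_2 in the frame of refill_floor between -0.008 and 0.008 m and contact force between tan_pot_2 and refill_tray below 1.4 N)) and ((x of tan_pot_3 in the frame of carrier_floor between -0.06 and 0.06 m and y of tan_pot_3 in the frame of plate_tan between -0.04 and 0.04 m and z of tan_pot_3 in the frame of carrier_floor between -0.008 and 0.008 m and contact force between tan_pot_3 and carrier_base above 1.4 N) or (x of tan_pot_3 in the frame of refill_floor between -0.06 and 0.06 m and y of tan_pot_3 in the frame of refill_floor between -0.085 and 0.085 m and z of tan_pot_3 in the frame of refill_floor between -0.008 and 0.008 m and contact force between tan_pot_3 and refill_tray below 1.4 N))), for 0.2 s.
3. the carrier is pushed fully home against its rear stop (value of joint carrier above 0.075 m), for 0.2 s.
At the end, for the whole second after the job is handed in: Every full jar stands upright (0.2 rad), at rest and flat on the carrier floor in the lane with its colour's plate, every used-up one likewise on the refill tray floor (height within 8 mm of the floor, wholly inside the rims), and the carrier is within 5 mm of its rear stop (all of step 2 and value of joint carrier above 0.075 m); the robot touches nothing.
It fails at once if the timer is shifted by more than 30 mm or knocked over (distance of timer from where it was at the start of the episode above 0.03 m or angle between timer's own z axis and vertical above 0.5 rad).
It fails at once if the calculator is shifted by more than 30 mm or knocked over (distance of calculator from where it was at the start of the episode above 0.03 m or angle between calculator's own z axis and vertical above 0.5 rad).
Of pink_jar_1, pink_jar_2, pink_jar_3, pink_jar_4, tan_pot_1, tan_pot_2, tan_pot_3 only 5 to 7 are there at a start; the rules pass over those that are not, and their reading is None.
At some moment in a run one of pink_jar_1, pink_jar_2, pink_jar_3, pink_jar_4, tan_pot_1, tan_pot_2, tan_pot_3 may be knocked a few centimetres aside while the robot is not near it.
Once in a run the grip may slacken for a moment while it holds something.
It also fails if it takes over 210 s, if anything falls off the work surface, if the arm or the gripper's body presses on something with over 40 N, if the wrist force passes 120 N, or if a joint passes its speed limit or range.

## Working session

There is one attempt and no reset: what is moved stays moved. The work goes in short steps, Python scripts to look and compute and a tool call to move; the robot and the scene stay as the last step left them, time stands still between calls to the robot, and variables do not carry over. Pictures are saved under pics/ and viewed, at most 14 in all, crops included, and the job is handed in when it is done.

Besides the shell and the picture viewer there is one more tool, called after "Call:" as name([rows], argument=value, ...), one row to a line, values as JSON. servo_tool: Moves the arm, as the interface text tells. Its arguments: {"type":"object","properties":{"plan":{"type":"array","items":{"type":"object","properties":{"xyz":{"type":"array","items":{"type":"number"}},"twist":{"type":"array","items":{"type":"number"}},"jaw":{"type":"number"}}}},"newtons":{"type":"number"}},"required":["plan"]}

```bash
mkdir -p pics; cat > h.py <<'E'
from cell import env
import numpy as np, cv2
def shot(cam,name,crop=None,scale=1):
    c=env.read_camera(cam); im=cv2.cvtColor(c["img"],cv2.COLOR_RGB2BGR)
    if crop: x0,y0,x1,y1=crop; im=im[y0:y1,x0:x1]
    cv2.imwrite(f"pics/{name}.png",cv2.resize(im,None,fx=scale,fy=scale,interpolation=cv2.INTER_CUBIC)); return c
def ray(c,u,v,z):
    K,R,t=map(np.array,(c["camera_matrix"],c["R"],c["t"]))
    d=R.T@np.linalg.inv(K)@[u,v,1]; o=-R.T@t
    return (o+d*(z-o[2])/d[2]).round(4)
def proj(c,X):
    p=np.array(c["camera_matrix"])@(np.array(c["R"])@X+c["t"]); return (p[:2]/p[2]).round(1)
E
python3 - <<'E'
from h import *
c=shot("top","top0",scale=1.5); shot("scene","scene0",scale=1.5)
print(c["camera_matrix"],c["R"],c["t"]); o=env.get_obs(); print(o)
E
```

```text
[[392.69561221   0.         248.48104319]
 [  0.         392.69561221 194.48765885]
 [  0.           0.           1.        ]] [[-0.02727181 -0.99959798  0.00775461]
 [-0.98354014  0.02544593 -0.17888905]
 [ 0.17861981 -0.0125056  -0.98383869]] [-0.08412717  0.50957701  1.48108648]
{'time_s': 0.1, 'qpos': array([64.28871111, 18.43487903, -4.01619509, 83.1673886 ,  1.29729685,
       78.54091398, -3.25901141]), 'joint_velocities': array([-0.02164028,  0.01978747, -0.03819965, -0.14139659,  0.09549357,
        0.11406351, -0.04466253]), 'effort': array([-3.79529301e-04, -4.92573094e+01, -4.06007599e-01, -3.13397563e+01,
       -6.40005595e-02,  3.95962363e-02,  9.05048273e-05]), 'tool_pos': array([ 0.29011335, -0.58146409,  0.40377455]), 'tool_rot': array([-1.79902180e+02,  7.47153119e-03,  2.65229548e+01]), 'force': array([-0.12417891,  0.30664959, -0.77210921]), 'wrist_torque': array([ 0.01938827,  0.00788902, -0.04511408]), 'grasp_force': 0.0, 'grip_width': 0.08744383117063285}
```

View pics/top0.png

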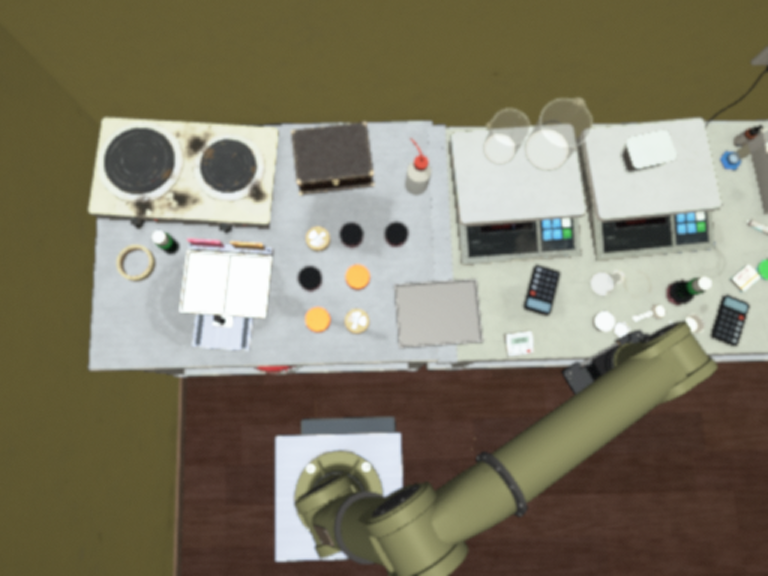

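View pics/scene0.png

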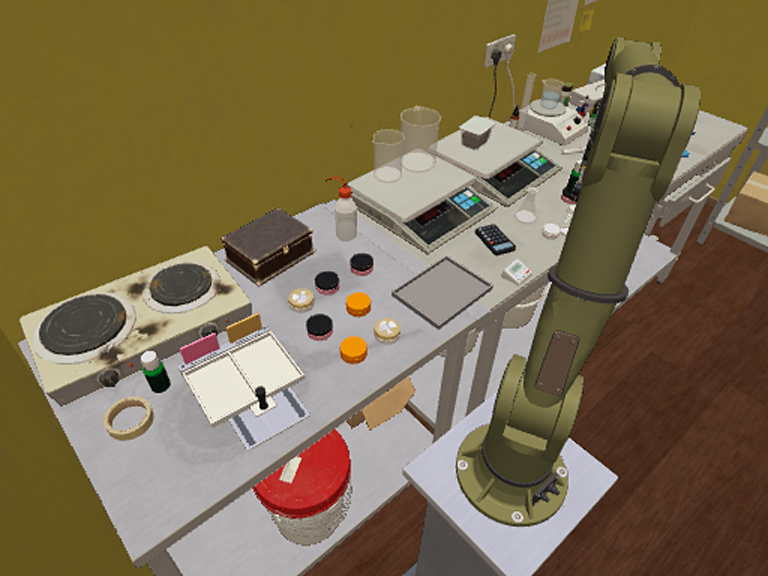

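The top view shows three pink jars (black lids) at (351,234), (396,233) and (310,278), and two tan pots at (317,238) and (357,321). The orange decoys are at (357,277) and (317,320). The carrier's knob is near (219,320), its pink plate is on the left and the tan one on the right, and the refill tray is at (438,313).

```bash
python3 - <<'E'
from h import *
c=shot("top","top1",(110,140,330,250),3.6)
E
```

```text
(no output)
```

View pics/top1.png

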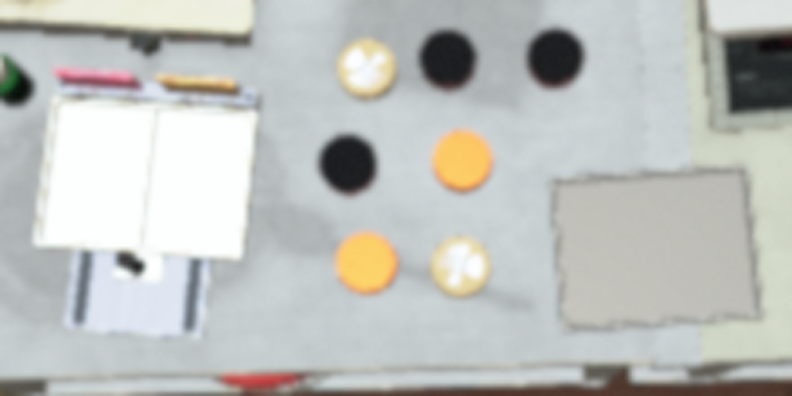

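```bash
cat >> h.py <<'E'
E
python3 - <<'E'
from h import *
c=env.read_camera("top")
P=lambda n,u,v,z:print(n,ray(c,110+u/3.6,140+v/3.6,z))
print("cam",-np.array(c["R"]).T@c["t"])
P("tanA",367,68,.029);P("pinkB",447,58,.034);P("pinkC",555,57,.034);P("pinkD",348,163,.034);P("tanE",460,267,.029)
P("or1",462,160,.029);P("or2",367,263,.029)
P("knob",128,262,.075);P("knobfoot",143,270,.03)
for u,v in((60,97),(258,97),(240,260),(35,245)):P("car",u,v,.027)
for u,v in((555,180),(745,170),(760,316),(568,326)):P("ref",u,v,.02)
P("plP",97,78,.058);P("plT",197,83,.058)
P("baseFL",66,328,.005);P("baseFR",201,338,.005)
E
```

```text
cam [ 0.23434376 -0.07853814  1.54896031]
tanA [0.6586 0.0442 0.029 ]
pinkB [ 0.6665 -0.0449  0.034 ]
pinkC [ 0.6646 -0.1647  0.034 ]
pinkD [0.5505 0.0657 0.034 ]
tanE [ 0.4334 -0.054   0.029 ]
or1 [ 0.5517 -0.0589  0.029 ]
or2 [0.4404 0.0465 0.029 ]
knob [0.4418 0.2931 0.075 ]
knobfoot [0.439  0.2881 0.03  ]
car [0.6346 0.3838 0.027 ]
car [0.6291 0.1652 0.027 ]
car [0.4476 0.1841 0.027 ]
car [0.4698 0.4062 0.027 ]
ref [ 0.5284 -0.1607  0.02  ]
ref [ 0.5342 -0.3709  0.02  ]
ref [ 0.3726 -0.3778  0.02  ]
ref [ 0.3673 -0.1692  0.02  ]
plP [0.6467 0.3349 0.058 ]
plT [0.6384 0.2265 0.058 ]
baseFL [0.381  0.3767 0.005 ]
baseFR [0.3662 0.2299 0.005 ]
```

```bash
cat >> h.py <<'E'
from scipy.spatial.transform import Rotation as Ro
def plan(*W):
    """W: (x,y,z_grasp,yaw); prints tool-frame shift in cm and twist per waypoint"""
    o=env.get_obs(); p=np.array(o["tool_pos"]); ps=o["tool_rot"][2]
    print("at",p.round(4),np.round(o["tool_rot"],1),"grip",round(o["grip_width"],4))
    for w in W:
        q=np.array([w[0],w[1],w[2]+.164]); d=q-p; a=np.radians(ps)
        s=[d[0]*np.cos(a)+d[1]*np.sin(a), d[0]*np.sin(a)-d[1]*np.cos(a), -d[2]]
        dy=(w[3]-ps+180)%360-180
        print("xyz",(np.array(s)*100).round(1).tolist(),"tw",round(-dy,1),"rows",max(np.ceil(np.linalg.norm(d)/.0417),np.ceil(abs(dy)/7.16)))
        p,ps=q,w[3]
E
python3 -c "
from h import *
plan((.45,-.3,.24,55),(.5,0,.24,70),(.445,.294,.2,84.5))"
```

```text
at [ 0.2901 -0.5815  0.404 ] [-179.9    0.    26.5] grip 0.0871
xyz [26.9, -18.1, 0.0] tw -28.5 rows 8.0
xyz [27.4, -13.1, -0.0] tw -15 rows 8.0
xyz [25.7, -15.2, 4.0] tw -14.5 rows 8.0
```

Call:
servo_tool([
  {"xyz":[26.9,-18.1,0],"twist":[0,0,-28.5],"jaw":0},
  {"xyz":[26.9,-18.1,0],"twist":[0,0,-28.5],"jaw":0},
  {"xyz":[26.9,-18.1,0],"twist":[0,0,-28.5],"jaw":0},
  {"xyz":[26.9,-18.1,0],"twist":[0,0,-28.5],"jaw":0},
  {"xyz":[26.9,-18.1,0],"twist":[0,0,-28.5],"jaw":0},
  {"xyz":[26.9,-18.1,0],"twist":[0,0,-28.5],"jaw":0},
  {"xyz":[26.9,-18.1,0],"twist":[0,0,-28.5],"jaw":0},
  {"xyz":[26.9,-18.1,0],"twist":[0,0,-28.5],"jaw":0},
  {"xyz":[26.9,-18.1,0],"twist":[0,0,-28.5],"jaw":0},
  {"xyz":[26.9,-18.1,0],"twist":[0,0,-28.5],"jaw":0},
])

```text
time_s: 1.03
tool_pos: [0.4513, -0.2972, 0.4049]
tool_rot: [180.0, 0.0, 55.3]
force: [-0.8, -0.9, -0.5]
grip_width: 0.087
grasp_force: 0.0
```

Call:
servo_tool([
  {"xyz":[27.4,-13.1,0],"twist":[0,0,-15],"jaw":0},
  {"xyz":[27.4,-13.1,0],"twist":[0,0,-15],"jaw":0},
  {"xyz":[27.4,-13.1,0],"twist":[0,0,-15],"jaw":0},
  {"xyz":[27.4,-13.1,0],"twist":[0,0,-15],"jaw":0},
  {"xyz":[27.4,-13.1,0],"twist":[0,0,-15],"jaw":0},
  {"xyz":[27.4,-13.1,0],"twist":[0,0,-15],"jaw":0},
  {"xyz":[27.4,-13.1,0],"twist":[0,0,-15],"jaw":0},
  {"xyz":[27.4,-13.1,0],"twist":[0,0,-15],"jaw":0},
  {"xyz":[27.4,-13.1,0],"twist":[0,0,-15],"jaw":0},
  {"xyz":[27.4,-13.1,0],"twist":[0,0,-15],"jaw":0},
])

```text
time_s: 1.87
tool_pos: [0.4999, -0.0012, 0.4046]
tool_rot: [180.0, 0.1, 70.0]
force: [-0.6, -0.2, -0.6]
grip_width: 0.0868
grasp_force: 0.0
```

Call:
servo_tool([
  {"xyz":[25.7,-15.2,4],"twist":[0,0,-14.5],"jaw":0},
  {"xyz":[25.7,-15.2,4],"twist":[0,0,-14.5],"jaw":0},
  {"xyz":[25.7,-15.2,4],"twist":[0,0,-14.5],"jaw":0},
  {"xyz":[25.7,-15.2,4],"twist":[0,0,-14.5],"jaw":0},
  {"xyz":[25.7,-15.2,4],"twist":[0,0,-14.5],"jaw":0},
  {"xyz":[25.7,-15.2,4],"twist":[0,0,-14.5],"jaw":0},
  {"xyz":[25.7,-15.2,4],"twist":[0,0,-14.5],"jaw":0},
  {"xyz":[25.7,-15.2,4],"twist":[0,0,-14.5],"jaw":0},
  {"xyz":[25.7,-15.2,4],"twist":[0,0,-14.5],"jaw":0},
  {"xyz":[25.7,-15.2,4],"twist":[0,0,-14.5],"jaw":0},
])

```text
time_s: 2.7
tool_pos: [0.4462, 0.2914, 0.3641]
tool_rot: [-180.0, 0.1, 84.4]
force: [0.1, -1.0, 0.3]
grip_width: 0.087
grasp_force: 0.0
```

```bash
python3 - <<'E'
from h import *
plan((.445,.294,.09,84.5))
a=shot("wrist","w1");b=shot("top","t2")
im=np.hstack([cv2.imread("pics/w1.png"),cv2.imread("pics/t2.png")[:,:]]);cv2.imwrite("pics/m1.png",cv2.resize(im,(800,300)))
for n,x in(("wr",a),("top",b)):
  print(n,[proj(x,[.445,.294,.075]),proj(x,[.545,.285,.015])])
E
```

```text
at [0.4462 0.2914 0.3641] [-1.80e+02  1.00e-01  8.44e+01] grip 0.087
xyz [0.2, -0.1, 11.0] tw -0.1 rows 3.0
wr [array([260.3, 184.7]), array([349. , 169.7])]
top [array([145.3, 212. ]), array([151.9, 189. ])]
```

View pics/m1.png

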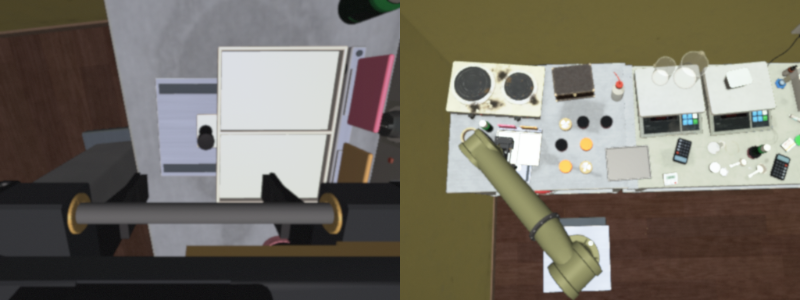

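The wrist view shows the knob top at about (264,180) in full-size pixels, and the carrier square to the gripper. The top view shows no further jars, so five are present.

```bash
python3 - <<'E'
from h import *
a=env.read_camera("wrist")
s=512/400
for n,u,v,z in(("knob",206,130,.075),("knobB",206,141,.075),("FL",218,47,.027),("BL",348,47,.027),("divF",220,131,.027),("divB",333,131,.027),("FR",218,202,.027),("basefront",156,78,.005),("basefrR",162,176,.005)): print(n,ray(a,u*s,v*s,z))
cv2.imwrite("pics/w2.png",cv2.resize(cv2.cvtColor(a["img"],4)[40:280,180:500],None,fx=2.5,fy=2.5))
E
```

```text
knob [0.4505 0.3102 0.075 ]
knobB [0.4492 0.2968 0.075 ]
FL [0.4754 0.4049 0.027 ]
BL [0.6389 0.3885 0.027 ]
divF [0.4691 0.2964 0.027 ]
divB [0.6265 0.2807 0.027 ]
FR [0.4571 0.1855 0.027 ]
basefront [0.3869 0.376  0.005 ]
basefrR [0.3727 0.2278 0.005 ]
```

View pics/w2.png

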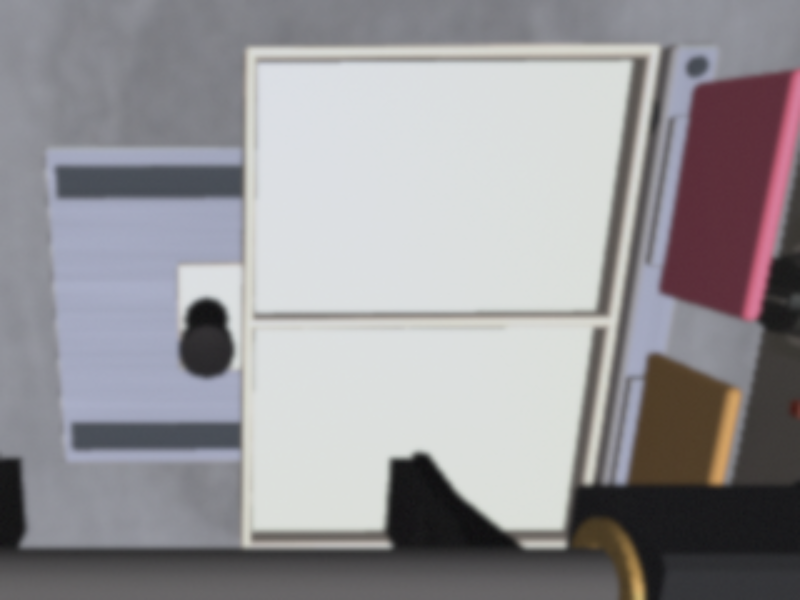

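Call:
servo_tool([
  {"xyz":[0.5,0.3,0],"jaw":0},
  {"xyz":[0.5,0.3,4],"jaw":0},
  {"xyz":[0.5,0.3,8],"jaw":0},
  {"xyz":[0.5,0.3,12],"jaw":0},
  {"xyz":[0.5,0.3,13.8],"jaw":0},
  {"xyz":[0.5,0.3,13.8],"jaw":0},
  {"xyz":[0.5,0.3,13.8],"jaw":0.5},
  {"xyz":[0.5,0.3,13.8],"jaw":1},
  {"xyz":[0.5,0.3,13.8],"jaw":1},
  {"xyz":[0.5,0.3,13.8],"jaw":1},
], newtons=30)

```text
validation failed for argument at $.pl...
```

Call:
servo_tool([
  {"xyz":[0,0,0],"jaw":1},
  {"xyz":[0,0,0],"jaw":1},
  {"xyz":[0,0,0],"jaw":1},
])

```text
validation failed for argument at $.pl...
```

Twist is evidently required.

Call:
servo_tool([
  {"xyz":[0.5,0.3,0],"twist":[0,0,0],"jaw":0},
  {"xyz":[0.5,0.3,4],"twist":[0,0,0],"jaw":0},
  {"xyz":[0.5,0.3,8],"twist":[0,0,0],"jaw":0},
  {"xyz":[0.5,0.3,12],"twist":[0,0,0],"jaw":0},
  {"xyz":[0.5,0.3,13.8],"twist":[0,0,0],"jaw":0},
  {"xyz":[0.5,0.3,13.8],"twist":[0,0,0],"jaw":0},
  {"xyz":[0.5,0.3,13.8],"twist":[0,0,0],"jaw":0.5},
  {"xyz":[0.5,0.3,13.8],"twist":[0,0,0],"jaw":1},
  {"xyz":[0.5,0.3,13.8],"twist":[0,0,0],"jaw":1},
  {"xyz":[0.5,0.3,13.8],"twist":[0,0,0],"jaw":1},
], newtons=30)

```text
time_s: 3.68
tool_pos: [0.4491, 0.2986, 0.2286]
tool_rot: [179.8, -0.1, 84.5]
force: [1.0, 0.7, -0.5]
grip_width: 0.0683
grasp_force: 0.0
```

Call:
servo_tool([
  {"xyz":[0,0,0],"twist":[0,0,0],"jaw":1},
  {"xyz":[0,0,0],"twist":[0,0,0],"jaw":1},
  {"xyz":[0,0,0],"twist":[0,0,0],"jaw":1},
  {"xyz":[0,0,0],"twist":[0,0,0],"jaw":1},
])

```text
time_s: 4.02
tool_pos: [0.4483, 0.2982, 0.2269]
tool_rot: [180.0, 0.0, 84.5]
force: [0.2, 0.2, 0.6]
grip_width: 0.0415
grasp_force: 0.0
```

Call:
servo_tool([
  {"xyz":[0,0,0],"twist":[0,0,0],"jaw":1},
  {"xyz":[0,0,0],"twist":[0,0,0],"jaw":1},
  {"xyz":[0,0,0],"twist":[0,0,0],"jaw":1},
  {"xyz":[0,0,0],"twist":[0,0,0],"jaw":1},
  {"xyz":[0,0,0],"twist":[0,0,0],"jaw":1},
  {"xyz":[0,0,0],"twist":[0,0,0],"jaw":1},
])

```text
time_s: 4.52
tool_pos: [0.4481, 0.2982, 0.2266]
tool_rot: [-180.0, 0.0, 84.5]
force: [-0.6, -1.6, 0.3]
grip_width: 0.0199
grasp_force: 30.0
```

Call:
servo_tool([
  {"xyz":[0,-1,0],"twist":[0,0,0],"jaw":1},
  {"xyz":[0,-2,0],"twist":[0,0,0],"jaw":1},
  {"xyz":[0,-3,0],"twist":[0,0,0],"jaw":1},
  {"xyz":[0,-4,0],"twist":[0,0,0],"jaw":1},
  {"xyz":[0,-5,0],"twist":[0,0,0],"jaw":1},
  {"xyz":[0,-6,0],"twist":[0,0,0],"jaw":1},
  {"xyz":[0,-7,0],"twist":[0,0,0],"jaw":1},
  {"xyz":[0,-7.7,0],"twist":[0,0,0],"jaw":1},
  {"xyz":[0,-8.2,0],"twist":[0,0,0],"jaw":1},
  {"xyz":[0,-8.2,0],"twist":[0,0,0],"jaw":1},
])

```text
time_s: 5.35
tool_pos: [0.3679, 0.3055, 0.2267]
tool_rot: [179.7, -0.1, 84.5]
force: [9.4, 1.0, -9.7]
grip_width: 0.0202
grasp_force: 30.0
```

Call:
servo_tool([
  {"xyz":[0,0,0],"twist":[0,0,0],"jaw":1},
  {"xyz":[0,0,0],"twist":[0,0,0],"jaw":1},
  {"xyz":[0,0,0],"twist":[0,0,0],"jaw":1},
])

```text
time_s: 5.6
tool_pos: [0.3682, 0.3055, 0.2267]
tool_rot: [179.8, -0.1, 84.5]
force: [7.8, 1.2, -8.2]
grip_width: 0.0206
grasp_force: 30.0
```

Call:
servo_tool([
  {"xyz":[0,0.2,0],"twist":[0,0,0],"jaw":0},
  {"xyz":[0,0.2,0],"twist":[0,0,0],"jaw":0},
  {"xyz":[0,0.2,0],"twist":[0,0,0],"jaw":0},
  {"xyz":[0,0.2,0],"twist":[0,0,0],"jaw":0},
  {"xyz":[0,0.2,-4],"twist":[0,0,0],"jaw":0},
  {"xyz":[0,0.2,-8],"twist":[0,0,0],"jaw":0},
  {"xyz":[0,0.2,-12],"twist":[0,0,0],"jaw":0},
  {"xyz":[0,0.2,-14],"twist":[0,0,0],"jaw":0},
  {"xyz":[0,0.2,-14],"twist":[0,0,0],"jaw":0},
])

```text
time_s: 6.35
tool_pos: [0.3692, 0.3076, 0.3717]
tool_rot: [179.6, -0.2, 84.5]
force: [1.1, 1.0, 0.1]
grip_width: 0.0723
grasp_force: 0.0
```

```bash
cat >> h.py <<'E'
def find(x,y,z,cam="wrist",win=70,shrink=1.0):
    c=env.read_camera(cam); u,v=proj(c,[x,y,z]); D=(np.array(c["R"])@[x,y,z]+c["t"])[2]
    r=c["camera_matrix"][0][0]*.0325/D
    x0,y0=int(max(u-win-r,0)),int(max(v-win-r,0)); g=cv2.cvtColor(c["img"],cv2.COLOR_RGB2GRAY)[y0:int(v+win+r),x0:int(u+win+r)]
    g=cv2.medianBlur(g,3); C=cv2.HoughCircles(g,cv2.HOUGH_GRADIENT,1,r,param1=80,param2=14,minRadius=int(r*.88),maxRadius=int(r*1.1)+1)
    print("expect px",u,v,"r",round(r,1))
    if C is None: return print("none")
    for a,b,q in C[0][:6]:
        a+=x0;b+=y0; col=c["img"][int(b)%384,int(a)%512]
        print(ray(c,a,b,z),"px",round(a),round(b),round(q,1),"rgb",col)
E
python3 - <<'E'
from h import *
plan((.5505,.0657,.2,150),(.5505,.0657,.2,174.5))
c=shot("top","t3",(110,140,330,250),3.6)
print(proj(c,[.467,.296,.015]))
E
```

```text
at [0.3692 0.3076 0.3717] [179.6  -0.2  84.5] grip 0.0723
xyz [-22.4, 20.3, 0.8] tw -65.5 rows 10.0
xyz [0.0, 0.0, -0.0] tw -24.5 rows 4.0
[148.8 208.5]
```

View pics/t3.png

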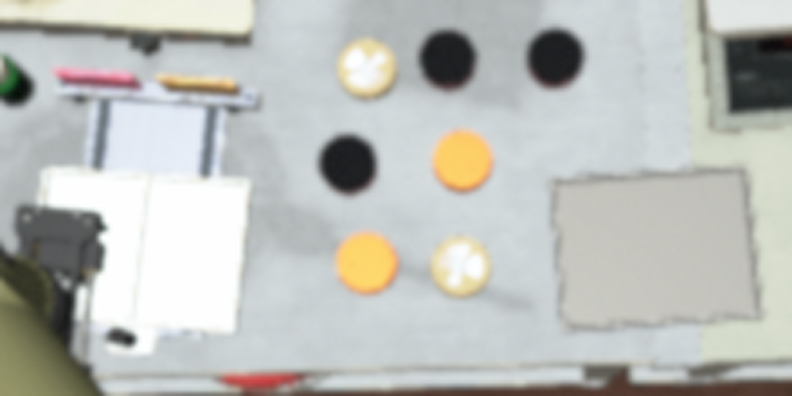

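The carrier is drawn out and the items have not moved. Next is the first pink jar (D).

Call:
servo_tool([
  {"xyz":[-22.4,20.3,0.8],"twist":[0,0,-65.5],"jaw":0},
  {"xyz":[-22.4,20.3,0.8],"twist":[0,0,-65.5],"jaw":0},
  {"xyz":[-22.4,20.3,0.8],"twist":[0,0,-65.5],"jaw":0},
  {"xyz":[-22.4,20.3,0.8],"twist":[0,0,-65.5],"jaw":0},
  {"xyz":[-22.4,20.3,0.8],"twist":[0,0,-65.5],"jaw":0},
  {"xyz":[-22.4,20.3,0.8],"twist":[0,0,-65.5],"jaw":0},
  {"xyz":[-22.4,20.3,0.8],"twist":[0,0,-65.5],"jaw":0},
  {"xyz":[-22.4,20.3,0.8],"twist":[0,0,-65.5],"jaw":0},
  {"xyz":[-22.4,20.3,0.8],"twist":[0,0,-65.5],"jaw":0},
  {"xyz":[-22.4,20.3,0.8],"twist":[0,0,-65.5],"jaw":0},
])

```text
time_s: 7.23
tool_pos: [0.5496, 0.061, 0.3561]
tool_rot: [-179.9, -0.3, 150.1]
force: [-0.3, 0.1, -1.0]
grip_width: 0.0868
grasp_force: 0.0
```

Call:
servo_tool([
  {"xyz":[0,0,0],"twist":[0,0,-7],"jaw":0},
  {"xyz":[0,0,0],"twist":[0,0,-14],"jaw":0},
  {"xyz":[0,0,0],"twist":[0,0,-21],"jaw":0},
  {"xyz":[0,0,0],"twist":[0,0,-24.5],"jaw":0},
  {"xyz":[0,0,0],"twist":[0,0,-24.5],"jaw":0},
  {"xyz":[0,0,0],"twist":[0,0,-24.5],"jaw":0},
])

```text
time_s: 7.73
tool_pos: [0.5488, 0.0636, 0.3572]
tool_rot: [-180.0, -0.2, 174.4]
force: [-0.0, 0.0, -0.7]
grip_width: 0.0872
grasp_force: 0.0
```

```bash
python3 - <<'E'
from h import *
plan((.5505,.0657,.031,174.5))
find(.5505,.0657,.034)
shot("wrist","w3")
E
```

```text
at [0.5488 0.0636 0.3572] [-180.    -0.2  174.4] grip 0.0872
xyz [-0.1, 0.2, 16.2] tw -0.1 rows 4.0
expect px 263.8 180.8 r 30.7
[0.5524 0.0663 0.034 ] px 264 182 30.2 rgb [27 27 31]
[0.6671 0.0438 0.034 ] px 254 278 33.4 rgb [105 103 105]
[0.4496 0.0498 0.034 ] px 238 82 27.3 rgb [219 152  73]
```

View pics/w3.png

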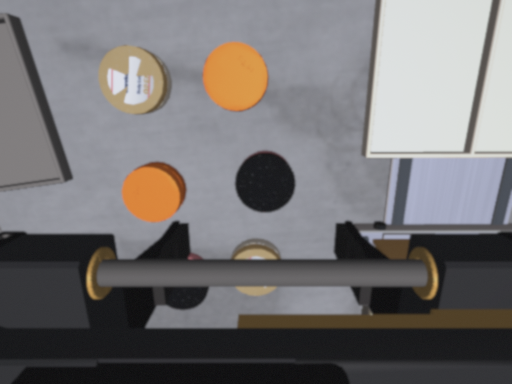

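The wrist view shows jar D centred at (264,182), which agrees with the top view to 2 mm. I'll descend, grasp, lift and weigh.

```bash
cat >> h.py <<'E'
def weigh(n=6):
    F=[]
    for i in range(n): env.read_camera("top"); o=env.get_obs(); F.append([*o["force"],o["effort"][1]])
    F=np.array(F); print("F",F.mean(0).round(2),"sd",F.std(0).round(2),"grip",round(o["grip_width"],4),round(o["grasp_force"],1))
E
python3 -c "
from h import *
weigh()"
```

```text
F [ -0.32   0.33   0.17 -32.97] sd [0.2  0.62 0.36 0.02] grip 0.0868 0.0
```

Call:
servo_tool([
  {"xyz":[-0.3,0.3,4],"twist":[0,0,0],"jaw":0},
  {"xyz":[-0.3,0.3,8],"twist":[0,0,0],"jaw":0},
  {"xyz":[-0.3,0.3,12],"twist":[0,0,0],"jaw":0},
  {"xyz":[-0.3,0.3,15],"twist":[0,0,0],"jaw":0},
  {"xyz":[-0.3,0.3,16.2],"twist":[0,0,0],"jaw":0},
  {"xyz":[-0.3,0.3,16.2],"twist":[0,0,0],"jaw":0},
  {"xyz":[-0.3,0.3,16.2],"twist":[0,0,0],"jaw":1},
  {"xyz":[-0.3,0.3,16.2],"twist":[0,0,0],"jaw":1},
  {"xyz":[-0.3,0.3,16.2],"twist":[0,0,0],"jaw":1},
  {"xyz":[-0.3,0.3,16.2],"twist":[0,0,0],"jaw":1},
], newtons=25)

```text
time_s: 8.97
tool_pos: [0.5535, 0.0663, 0.1987]
tool_rot: [-180.0, 0.2, 174.5]
force: [-0.4, 0.5, -0.5]
grip_width: 0.0681
grasp_force: 0.0
```

Call:
servo_tool([
  {"xyz":[0,0,0],"twist":[0,0,0],"jaw":1},
  {"xyz":[0,0,0],"twist":[0,0,0],"jaw":1},
])

```text
time_s: 9.13
tool_pos: [0.5534, 0.0662, 0.1984]
tool_rot: [-180.0, 0.2, 174.5]
force: [-0.7, -0.5, 6.4]
grip_width: 0.065
grasp_force: 25.0
```

Call:
servo_tool([
  {"xyz":[0,0,-2],"twist":[0,0,0],"jaw":1},
  {"xyz":[0,0,-6],"twist":[0,0,0],"jaw":1},
  {"xyz":[0,0,-10],"twist":[0,0,0],"jaw":1},
  {"xyz":[0,0,-10],"twist":[0,0,0],"jaw":1},
  {"xyz":[0,0,-10],"twist":[0,0,0],"jaw":1},
  {"xyz":[0,0,-10],"twist":[0,0,0],"jaw":1},
  {"xyz":[0,0,-10],"twist":[0,0,0],"jaw":1},
])

```text
time_s: 9.72
tool_pos: [0.5519, 0.0657, 0.2952]
tool_rot: [-180.0, -0.1, 174.5]
force: [-0.7, -0.2, -1.1]
grip_width: 0.0646
grasp_force: 25.0
```

```bash
python3 -c "
from h import *
weigh()
plan((.510,.347,.12,174.5),(.510,.347,.047,174.5))
plan((.493,-.198,.12,174.5),(.493,-.198,.04,174.5))"
```

```text
F [ 1.00e-01  2.00e-02 -7.20e-01 -3.62e+01] sd [0.45 0.36 0.75 0.21] grip 0.0646 25.0
at [0.5524 0.0661 0.296 ] [ 1.800e+02 -1.000e-01  1.745e+02] grip 0.0646
xyz [6.9, 27.6, 1.2] tw 0.0 rows 7.0
xyz [0.0, 0.0, 7.3] tw -0.0 rows 2.0
at [0.5524 0.0661 0.296 ] [ 1.800e+02 -1.000e-01  1.745e+02] grip 0.0646
xyz [3.4, -26.9, 1.2] tw 0.0 rows 7.0
xyz [0.0, 0.0, 8.0] tw -0.0 rows 2.0
```

```bash
python3 -c "
from h import *
weigh(8)"
```

```text
F [  0.04  -0.06  -0.73 -35.92] sd [0.58 0.37 0.21 0.01] grip 0.0644 25.0
```

Change of −0.9 N, so D is used up: refill tray, far-left slot.

Call:
servo_tool([
  {"xyz":[3.7,-27.1,1.2],"twist":[0,0,0],"jaw":1},
  {"xyz":[3.7,-27.1,1.2],"twist":[0,0,0],"jaw":1},
  {"xyz":[3.7,-27.1,1.2],"twist":[0,0,0],"jaw":1},
  {"xyz":[3.7,-27.1,1.2],"twist":[0,0,0],"jaw":1},
  {"xyz":[3.7,-27.1,1.2],"twist":[0,0,0],"jaw":1},
  {"xyz":[3.7,-27.1,1.2],"twist":[0,0,0],"jaw":1},
  {"xyz":[3.7,-27.1,1.2],"twist":[0,0,0],"jaw":1},
  {"xyz":[3.7,-27.1,1.2],"twist":[0,0,0],"jaw":1},
  {"xyz":[3.7,-27.1,1.2],"twist":[0,0,0],"jaw":1},
  {"xyz":[3.7,-27.1,1.2],"twist":[0,0,0],"jaw":1},
])

```text
time_s: 11.25
tool_pos: [0.4901, -0.1992, 0.2849]
tool_rot: [180.0, 0.0, 174.6]
force: [0.1, 0.7, -0.8]
grip_width: 0.0645
grasp_force: 25.0
```

Call:
servo_tool([
  {"xyz":[0,0,3],"twist":[0,0,0],"jaw":1},
  {"xyz":[0,0,5],"twist":[0,0,0],"jaw":1},
  {"xyz":[0,0,6.5],"twist":[0,0,0],"jaw":1},
  {"xyz":[0,0,7.2],"twist":[0,0,0],"jaw":1},
  {"xyz":[0,0,7.5],"twist":[0,0,0],"jaw":1},
  {"xyz":[0,0,7.5],"twist":[0,0,0],"jaw":1},
  {"xyz":[0,0,7.5],"twist":[0,0,0],"jaw":1},
])

```text
time_s: 11.83
tool_pos: [0.4906, -0.1995, 0.2106]
tool_rot: [-180.0, 0.1, 174.6]
force: [-0.5, -0.5, -0.4]
grip_width: 0.0648
grasp_force: 25.0
```

```bash
python3 -c "
from h import *
weigh(4)
plan((.490,-.2,.0425,174.5))"
```

```text
F [-3.000e-02 -4.000e-02 -1.020e+00 -3.734e+01] sd [0.37 0.44 0.32 0.14] grip 0.0647 25.0
at [ 0.4903 -0.2002  0.2107] [-1.799e+02  1.000e-01  1.745e+02] grip 0.0647
xyz [0.0, 0.0, 0.4] tw 0.0 rows 1.0
```

Call:
servo_tool([
  {"xyz":[0,0,0.4],"twist":[0,0,0],"jaw":1},
  {"xyz":[0,0,0.4],"twist":[0,0,0],"jaw":1},
  {"xyz":[0,0,0.4],"twist":[0,0,0],"jaw":0.1},
  {"xyz":[0,0,0.4],"twist":[0,0,0],"jaw":0.1},
  {"xyz":[0,0,0.4],"twist":[0,0,0],"jaw":0.1},
  {"xyz":[0,0,0.4],"twist":[0,0,0],"jaw":0.1},
  {"xyz":[0,0,-3],"twist":[0,0,0],"jaw":0},
  {"xyz":[0,0,-7],"twist":[0,0,0],"jaw":0},
  {"xyz":[0,0,-11],"twist":[0,0,0],"jaw":0},
  {"xyz":[0,0,-15],"twist":[0,0,0],"jaw":0},
])

```text
time_s: 12.87
tool_pos: [0.4895, -0.1997, 0.3612]
tool_rot: [180.0, -0.1, 174.5]
force: [0.7, -0.9, 0.8]
grip_width: 0.0864
grasp_force: 0.0
```

Call:
servo_tool([
  {"xyz":[-17,5.2,0],"twist":[0,0,0],"jaw":0},
  {"xyz":[-17,5.2,0],"twist":[0,0,0],"jaw":0},
  {"xyz":[-17,5.2,0],"twist":[0,0,0],"jaw":0},
  {"xyz":[-17,5.2,0],"twist":[0,0,0],"jaw":0},
  {"xyz":[-17,5.2,0],"twist":[0,0,0],"jaw":0},
  {"xyz":[-17,5.2,0],"twist":[0,0,0],"jaw":0},
  {"xyz":[-17,5.2,0],"twist":[0,0,0],"jaw":0},
  {"xyz":[-17,5.2,0],"twist":[0,0,0],"jaw":0},
])

```text
time_s: 13.53
tool_pos: [0.6632, -0.1651, 0.3595]
tool_rot: [-180.0, -0.1, 174.5]
force: [-0.5, 0.4, -0.6]
grip_width: 0.087
grasp_force: 0.0
```

```bash
python3 -c "
from h import *
weigh(4)
find(.6646,-.1647,.034)
find(.49,-.2,.042)
plan((.6646,-.1647,.034,174.5))"
```

```text
F [-2.000e-02 -9.000e-02 -2.900e-01 -5.114e+01] sd [0.15 0.33 0.17 0.16] grip 0.087 0.0
expect px 262.9 179.1 r 30.5
[ 0.6673 -0.1643  0.034 ] px 264 182 29.7 rgb [30 30 34]
expect px 203.8 -6.9 r 37.0
[ 0.5003 -0.2009  0.042 ] px 204 6 36.6 rgb [28 28 32]
at [ 0.6634 -0.1652  0.3603] [-179.9    0.   174.5] grip 0.087
xyz [-0.1, 0.1, 16.2] tw -0.0 rows 4.0
```

Call:
servo_tool([
  {"xyz":[-0.3,0.1,4],"twist":[0,0,0],"jaw":0},
  {"xyz":[-0.3,0.1,8],"twist":[0,0,0],"jaw":0},
  {"xyz":[-0.3,0.1,12],"twist":[0,0,0],"jaw":0},
  {"xyz":[-0.3,0.1,15],"twist":[0,0,0],"jaw":0},
  {"xyz":[-0.3,0.1,16.4],"twist":[0,0,0],"jaw":0},
  {"xyz":[-0.3,0.1,16.4],"twist":[0,0,0],"jaw":0},
  {"xyz":[-0.3,0.1,16.4],"twist":[0,0,0],"jaw":1},
  {"xyz":[-0.3,0.1,16.4],"twist":[0,0,0],"jaw":1},
  {"xyz":[-0.3,0.1,16.4],"twist":[0,0,0],"jaw":1},
  {"xyz":[-0.3,0.1,16.4],"twist":[0,0,0],"jaw":1},
])

```text
time_s: 14.67
tool_pos: [0.6681, -0.1639, 0.1983]
tool_rot: [-179.9, 0.2, 174.5]
force: [-0.1, 0.1, 0.8]
grip_width: 0.0677
grasp_force: 0.8
```

Call:
servo_tool([
  {"xyz":[0,0,0],"twist":[0,0,0],"jaw":1},
  {"xyz":[0,0,0],"twist":[0,0,0],"jaw":1},
])

```text
time_s: 14.83
tool_pos: [0.6679, -0.164, 0.1979]
tool_rot: [-179.9, 0.2, 174.5]
force: [-0.7, -0.6, 6.6]
grip_width: 0.0648
grasp_force: 25.0
```

Call:
servo_tool([
  {"xyz":[0,0,-2],"twist":[0,0,0],"jaw":1},
  {"xyz":[0,0,-6],"twist":[0,0,0],"jaw":1},
  {"xyz":[0,0,-10],"twist":[0,0,0],"jaw":1},
  {"xyz":[0,0,-10],"twist":[0,0,0],"jaw":1},
  {"xyz":[0,0,-10],"twist":[0,0,0],"jaw":1},
  {"xyz":[0,0,-10],"twist":[0,0,0],"jaw":1},
  {"xyz":[0,0,-10],"twist":[0,0,0],"jaw":1},
  {"xyz":[0,0,-10],"twist":[0,0,0],"jaw":1},
  {"xyz":[0,0,-10],"twist":[0,0,0],"jaw":1},
  {"xyz":[0,0,-10],"twist":[0,0,0],"jaw":1},
])

```text
time_s: 15.67
tool_pos: [0.6669, -0.1638, 0.2946]
tool_rot: [180.0, -0.1, 174.5]
force: [0.6, -0.0, -1.1]
grip_width: 0.0647
grasp_force: 25.0
```

```bash
python3 -c "
from h import *
weigh(6)
plan((.60,.0,.15,174.5),(.510,.347,.12,174.5),(.510,.347,.053,174.5))
plan((.495,-.336,.12,174.5),(.495,-.336,.0425,174.5))"
```

```text
F [ -0.15   0.23  -0.43 -53.6 ] sd [0.68 0.56 0.46 0.02] grip 0.0648 25.0
at [ 0.6671 -0.1638  0.2957] [180.   -0.  174.5] grip 0.0648
xyz [8.2, 15.7, -1.8] tw 0.0 rows 5.0
xyz [12.3, 33.7, 3.0] tw -0.0 rows 9.0
xyz [0.0, 0.0, 6.7] tw -0.0 rows 2.0
at [ 0.6671 -0.1638  0.2957] [180.   -0.  174.5] grip 0.0648
xyz [15.5, -18.8, 1.2] tw 0.0 rows 6.0
xyz [0.0, 0.0, 7.8] tw -0.0 rows 2.0
```

F is −0.4 N, so C is also used up: far-right refill slot.

Call:
servo_tool([
  {"xyz":[15.5,-18.8,0],"twist":[0,0,0],"jaw":1},
  {"xyz":[15.5,-18.8,0],"twist":[0,0,0],"jaw":1},
  {"xyz":[15.5,-18.8,0],"twist":[0,0,0],"jaw":1},
  {"xyz":[15.5,-18.8,0],"twist":[0,0,0],"jaw":1},
  {"xyz":[15.5,-18.8,0],"twist":[0,0,0],"jaw":1},
  {"xyz":[15.5,-18.8,0],"twist":[0,0,0],"jaw":1},
  {"xyz":[15.5,-18.8,0],"twist":[0,0,0],"jaw":1},
  {"xyz":[15.5,-18.8,0],"twist":[0,0,0],"jaw":1},
  {"xyz":[15.5,-18.8,0],"twist":[0,0,0],"jaw":1},
])

```text
time_s: 16.72
tool_pos: [0.4952, -0.3358, 0.2961]
tool_rot: [180.0, 0.1, 174.5]
force: [-0.2, 1.0, -0.8]
grip_width: 0.0646
grasp_force: 25.0
```

Call:
servo_tool([
  {"xyz":[0,0,3],"twist":[0,0,0],"jaw":1},
  {"xyz":[0,0,6],"twist":[0,0,0],"jaw":1},
  {"xyz":[0,0,7.5],"twist":[0,0,0],"jaw":1},
  {"xyz":[0,0,8.5],"twist":[0,0,0],"jaw":1},
  {"xyz":[0,0,8.8],"twist":[0,0,0],"jaw":1},
  {"xyz":[0,0,8.8],"twist":[0,0,0],"jaw":1},
  {"xyz":[0,0,8.8],"twist":[0,0,0],"jaw":1},
])

```text
time_s: 17.3
tool_pos: [0.496, -0.3357, 0.2089]
tool_rot: [-180.0, 0.1, 174.6]
force: [0.7, -0.2, -0.4]
grip_width: 0.0647
grasp_force: 25.0
```

```bash
python3 -c "
from h import *
plan((.495,-.336,.0420,174.5),(.495,-.336,.2,174.5),(.667,-.045,.2,174.5))"
```

```text
at [ 0.496  -0.3357  0.2089] [-1.800e+02  1.000e-01  1.746e+02] grip 0.0647
xyz [0.1, -0.0, 0.3] tw 0.1 rows 1.0
xyz [0.0, 0.0, -15.8] tw -0.0 rows 4.0
xyz [-14.3, 30.6, -0.0] tw -0.0 rows 9.0
```

Call:
servo_tool([
  {"xyz":[0,0,0.3],"twist":[0,0,0],"jaw":1},
  {"xyz":[0,0,0.3],"twist":[0,0,0],"jaw":1},
  {"xyz":[0,0,0.3],"twist":[0,0,0],"jaw":0.1},
  {"xyz":[0,0,0.3],"twist":[0,0,0],"jaw":0.1},
  {"xyz":[0,0,0.3],"twist":[0,0,0],"jaw":0.1},
  {"xyz":[0,0,0.3],"twist":[0,0,0],"jaw":0.1},
  {"xyz":[0,0,-3],"twist":[0,0,0],"jaw":0.1},
  {"xyz":[0,0,-7],"twist":[0,0,0],"jaw":0.1},
  {"xyz":[0,0,-11],"twist":[0,0,0],"jaw":0.1},
  {"xyz":[0,0,-15],"twist":[0,0,0],"jaw":0.1},
])

```text
time_s: 18.13
tool_pos: [0.4946, -0.3359, 0.3593]
tool_rot: [180.0, -0.0, 174.5]
force: [1.2, -0.6, 0.3]
grip_width: 0.0782
grasp_force: 0.0
```

Call:
servo_tool([
  {"xyz":[-14.3,30.6,0],"twist":[0,0,14.5],"jaw":0.1},
  {"xyz":[-14.3,30.6,0],"twist":[0,0,14.5],"jaw":0.1},
  {"xyz":[-14.3,30.6,0],"twist":[0,0,14.5],"jaw":0.1},
  {"xyz":[-14.3,30.6,0],"twist":[0,0,14.5],"jaw":0.1},
  {"xyz":[-14.3,30.6,0],"twist":[0,0,14.5],"jaw":0.1},
  {"xyz":[-14.3,30.6,0],"twist":[0,0,14.5],"jaw":0.1},
  {"xyz":[-14.3,30.6,0],"twist":[0,0,14.5],"jaw":0.1},
  {"xyz":[-14.3,30.6,0],"twist":[0,0,14.5],"jaw":0.1},
  {"xyz":[-14.3,30.6,0],"twist":[0,0,14.5],"jaw":0.1},
  {"xyz":[-14.3,30.6,0],"twist":[0,0,14.5],"jaw":0.1},
])

```text
time_s: 18.97
tool_pos: [0.6672, -0.0395, 0.3576]
tool_rot: [179.8, -0.0, 160.5]
force: [-0.5, 0.3, -0.1]
grip_width: 0.0781
grasp_force: 0.0
```

```bash
python3 -c "
from h import *
weigh(4)
find(.6665,-.0449,.034)
plan((.6665,-.0449,.034,160))
shot('wrist','w4')
c=env.read_camera('top')
for z in (0,.09): print(ray(c,200,126.7,z),ray(c,248,123.3,z),ray(c,200,120,z))"
```

```text
F [  0.05  -0.51   0.14 -49.42] sd [0.34 0.29 0.66 0.07] grip 0.078 0.0
expect px 264.8 178.1 r 30.8
[ 0.6685 -0.0438  0.034 ] px 266 180 30.3 rgb [28 28 31]
[0.6617 0.0424 0.034 ] px 344 146 29.0 rgb [225 228 235]
[ 0.5595 -0.0577  0.034 ] px 214 82 29.9 rgb [228 159  75]
at [ 0.666  -0.0479  0.3576] [-179.9    0.   159.8] grip 0.0783
xyz [0.1, 0.3, 16.0] tw -0.2 rows 4.0
[0.8055 0.0944 0.    ] [ 0.8155 -0.1044  0.    ] [0.8347 0.0943 0.    ]
[0.7724 0.0844 0.09  ] [ 0.7817 -0.1029  0.09  ] [0.7998 0.0842 0.09  ]
```

View pics/w4.png

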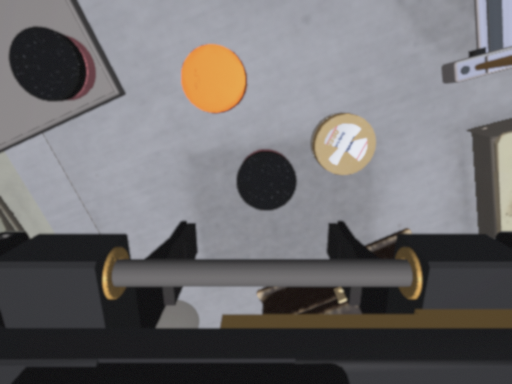

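```bash
python3 -c "
from h import *
plan((.6675,-.044,.034,160))"
```

```text
at [ 0.6661 -0.0474  0.3578] [-179.9    0.   159.8] grip 0.0781
xyz [-0.0, 0.4, 16.0] tw -0.2 rows 4.0
```

Call:
servo_tool([
  {"xyz":[0,0.4,4],"twist":[0,0,0],"jaw":0.1},
  {"xyz":[0,0.4,8],"twist":[0,0,0],"jaw":0.1},
  {"xyz":[0,0.4,12],"twist":[0,0,0],"jaw":0.1},
  {"xyz":[0,0.4,15],"twist":[0,0,0],"jaw":0.1},
  {"xyz":[0,0.4,16.2],"twist":[0,0,0],"jaw":0.1},
  {"xyz":[0,0.4,16.2],"twist":[0,0,0],"jaw":0.1},
  {"xyz":[0,0.4,16.2],"twist":[0,0,0],"jaw":1},
  {"xyz":[0,0.4,16.2],"twist":[0,0,0],"jaw":1},
  {"xyz":[0,0.4,16.2],"twist":[0,0,0],"jaw":1},
  {"xyz":[0,0.4,16.2],"twist":[0,0,0],"jaw":1},
])

```text
time_s: 20.15
tool_pos: [0.6689, -0.0418, 0.1986]
tool_rot: [180.0, 0.3, 160.0]
force: [-0.6, -0.9, 4.9]
grip_width: 0.0647
grasp_force: 25.0
```

Call:
servo_tool([
  {"xyz":[0,0,0],"twist":[0,0,0],"jaw":1},
  {"xyz":[0,0,0],"twist":[0,0,0],"jaw":1},
])

```text
time_s: 20.32
tool_pos: [0.6689, -0.0418, 0.1986]
tool_rot: [180.0, 0.3, 160.0]
force: [-0.6, -0.3, 7.4]
grip_width: 0.0642
grasp_force: 25.0
```

Call:
servo_tool([
  {"xyz":[0,0,-2],"twist":[0,0,0],"jaw":1},
  {"xyz":[0,0,-6],"twist":[0,0,0],"jaw":1},
  {"xyz":[0,0,-10],"twist":[0,0,0],"jaw":1},
  {"xyz":[0,0,-10],"twist":[0,0,0],"jaw":1},
  {"xyz":[0,0,-10],"twist":[0,0,0],"jaw":1},
  {"xyz":[0,0,-10],"twist":[0,0,0],"jaw":1},
  {"xyz":[0,0,-10],"twist":[0,0,0],"jaw":1},
  {"xyz":[0,0,-10],"twist":[0,0,0],"jaw":1},
  {"xyz":[0,0,-10],"twist":[0,0,0],"jaw":1},
  {"xyz":[0,0,-10],"twist":[0,0,0],"jaw":1},
])

```text
time_s: 21.15
tool_pos: [0.6675, -0.0416, 0.2945]
tool_rot: [-180.0, -0.1, 160.0]
force: [1.0, 0.1, -2.5]
grip_width: 0.0642
grasp_force: 25.0
```

```bash
python3 -c "
from h import *
weigh(6)
print('carrier');plan((.510,.347,.14,174.5),(.510,.347,.053,174.5))
print('refill');plan((.407,-.205,.14,174.5),(.407,-.205,.0425,174.5))"
```

```text
F [ -0.07  -0.23  -2.31 -52.09] sd [0.33 0.35 0.43 0.02] grip 0.0649 25.0
carrier
at [ 0.6678 -0.0415  0.2957] [-180.   -0.  160.] grip 0.0649
xyz [28.1, 31.1, -0.8] tw -14.5 rows 11.0
xyz [0.0, 0.0, 8.7] tw -0.0 rows 3.0
refill
at [ 0.6678 -0.0415  0.2957] [-180.   -0.  160.] grip 0.0649
xyz [18.9, -24.3, -0.8] tw -14.5 rows 8.0
xyz [0.0, 0.0, 9.8] tw -0.0 rows 3.0
```

F is −2.3 N, so B is full: centre of the pink lane.

Call:
servo_tool([
  {"xyz":[15.9,15.1,-1],"twist":[0,0,0],"jaw":1},
  {"xyz":[15.9,15.1,-1],"twist":[0,0,0],"jaw":1},
  {"xyz":[15.9,15.1,-1],"twist":[0,0,0],"jaw":1},
  {"xyz":[15.9,15.1,-1],"twist":[0,0,0],"jaw":1},
  {"xyz":[15.9,15.1,-1],"twist":[0,0,0],"jaw":1},
  {"xyz":[15.9,15.1,-1],"twist":[0,0,0],"jaw":1},
])

```text
time_s: 21.95
tool_pos: [0.5658, 0.1631, 0.3069]
tool_rot: [179.8, -0.1, 160.6]
force: [0.2, 1.6, -1.9]
grip_width: 0.0651
grasp_force: 25.0
```

Call:
servo_tool([
  {"xyz":[15.9,15.1,0],"twist":[0,0,-14.5],"jaw":1},
  {"xyz":[15.9,15.1,0],"twist":[0,0,-14.5],"jaw":1},
  {"xyz":[15.9,15.1,0],"twist":[0,0,-14.5],"jaw":1},
  {"xyz":[15.9,15.1,0],"twist":[0,0,-14.5],"jaw":1},
  {"xyz":[15.9,15.1,0],"twist":[0,0,-14.5],"jaw":1},
  {"xyz":[15.9,15.1,0],"twist":[0,0,-14.5],"jaw":1},
  {"xyz":[15.9,15.1,0],"twist":[0,0,-14.5],"jaw":1},
  {"xyz":[15.9,15.1,0],"twist":[0,0,-14.5],"jaw":1},
  {"xyz":[15.9,15.1,0],"twist":[0,0,-14.5],"jaw":1},
])

```text
time_s: 22.7
tool_pos: [0.473, 0.35, 0.3056]
tool_rot: [-179.9, 0.0, 174.4]
force: [-1.1, -1.6, -2.7]
grip_width: 0.0648
grasp_force: 25.0
```

```bash
python3 -c "
from h import *
shot('wrist','w5')
plan((.4724,.3507,.0495,174.4))"
```

```text
at [0.4733 0.3496 0.3055] [-179.9    0.   174.4] grip 0.0643
xyz [0.1, 0.1, 9.2] tw -0.0 rows 3.0
```

View pics/w5.png

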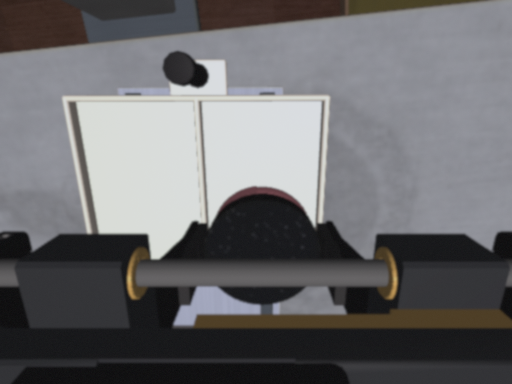

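The jar is centred over the pink lane: its column is 262, and the lane's inner edges are at about 205 and 321. I'll lower it.

Call:
servo_tool([
  {"xyz":[0.1,0.1,3],"twist":[0,0,0],"jaw":1},
  {"xyz":[0.1,0.1,6],"twist":[0,0,0],"jaw":1},
  {"xyz":[0.1,0.1,8],"twist":[0,0,0],"jaw":1},
  {"xyz":[0.1,0.1,8.8],"twist":[0,0,0],"jaw":1},
  {"xyz":[0.1,0.1,9],"twist":[0,0,0],"jaw":1},
  {"xyz":[0.1,0.1,9],"twist":[0,0,0],"jaw":1},
  {"xyz":[0.1,0.1,9],"twist":[0,0,0],"jaw":1},
  {"xyz":[0.1,0.1,9],"twist":[0,0,0],"jaw":1},
])

```text
time_s: 23.42
tool_pos: [0.472, 0.3524, 0.2172]
tool_rot: [179.9, 0.1, 174.5]
force: [-0.0, 0.2, -1.8]
grip_width: 0.0646
grasp_force: 25.0
```

```bash
python3 -c "
from h import *
weigh(2)
plan((.4724,.3507,.0495,174.4))"
```

```text
F [  0.05  -0.18  -2.47 -43.33] sd [0.39 0.15 0.2  0.06] grip 0.0646 25.0
at [0.4717 0.3524 0.2169] [1.799e+02 1.000e-01 1.745e+02] grip 0.0646
xyz [-0.1, -0.2, 0.3] tw 0.1 rows 1.0
```

Call:
servo_tool([
  {"xyz":[0,-0.1,0.4],"twist":[0,0,0],"jaw":1},
  {"xyz":[0,-0.1,0.4],"twist":[0,0,0],"jaw":1},
  {"xyz":[0,-0.1,0.4],"twist":[0,0,0],"jaw":0.12},
  {"xyz":[0,-0.1,0.4],"twist":[0,0,0],"jaw":0.12},
  {"xyz":[0,-0.1,0.4],"twist":[0,0,0],"jaw":0.12},
  {"xyz":[0,-0.1,0.4],"twist":[0,0,0],"jaw":0.12},
  {"xyz":[0,-0.1,-3],"twist":[0,0,0],"jaw":0.12},
  {"xyz":[0,-0.1,-7],"twist":[0,0,0],"jaw":0},
  {"xyz":[0,-0.1,-11],"twist":[0,0,0],"jaw":0},
  {"xyz":[0,-0.1,-15],"twist":[0,0,0],"jaw":0},
])

```text
time_s: 24.35
tool_pos: [0.4708, 0.3509, 0.3671]
tool_rot: [-180.0, -0.1, 174.5]
force: [1.1, 1.1, -0.1]
grip_width: 0.0853
grasp_force: 0.0
```

Call:
servo_tool([
  {"xyz":[-21.7,-28.8,0],"twist":[0,0,0],"jaw":0},
  {"xyz":[-21.7,-28.8,0],"twist":[0,0,0],"jaw":0},
  {"xyz":[-21.7,-28.8,0],"twist":[0,0,0],"jaw":0},
  {"xyz":[-21.7,-28.8,0],"twist":[0,0,0],"jaw":0},
  {"xyz":[-21.7,-28.8,0],"twist":[0,0,0],"jaw":0},
  {"xyz":[-21.7,-28.8,0],"twist":[0,0,0],"jaw":0},
  {"xyz":[-21.7,-28.8,0],"twist":[0,0,0],"jaw":0},
  {"xyz":[-21.7,-28.8,0],"twist":[0,0,0],"jaw":0},
  {"xyz":[-21.7,-28.8,0],"twist":[0,0,0],"jaw":0},
  {"xyz":[-21.7,-28.8,0],"twist":[0,0,0],"jaw":0},
])

```text
time_s: 25.18
tool_pos: [0.6626, 0.0344, 0.3642]
tool_rot: [-179.8, 0.0, 173.8]
force: [-0.4, -1.6, -0.6]
grip_width: 0.0868
grasp_force: 0.0
```

Call:
servo_tool([
  {"xyz":[0,0,0],"twist":[0,0,0],"jaw":0},
  {"xyz":[0,0,0],"twist":[0,0,0],"jaw":0},
  {"xyz":[0,0,0],"twist":[0,0,0],"jaw":0},
])

```text
time_s: 25.43
tool_pos: [0.659, 0.0458, 0.3658]
tool_rot: [180.0, -0.0, 174.7]
force: [0.0, 0.5, -1.1]
grip_width: 0.0868
grasp_force: 0.0
```

```bash
python3 -c "
from h import *
weigh(4)
find(.66,.0425,.029)
plan((.66,.0425,.03,174.5))
find(.472,.352,.049,'top',30)
find(.4334,-.054,.029,'top',30)"
```

```text
F [ 4.000e-02  1.100e-01  6.300e-01 -4.766e+01] sd [0.26 0.37 0.22 0.14] grip 0.0871 0.0
expect px 259.4 176.3 r 29.5
[0.6627 0.0445 0.029 ] px 262 178 27.5 rgb [223 227 234]
at [0.6593 0.0447 0.366 ] [-180.     0.   174.6] grip 0.0871
xyz [-0.1, -0.2, 17.2] tw 0.1 rows 5.0
expect px 132.1 206.3 r 8.4
[0.4712 0.3503 0.049 ] px 132 206 8.4 rgb [30 31 34]
expect px 237.8 214.2 r 8.3
[0.4428 0.0521 0.029 ] px 210 212 9.4 rgb [254 219 111]
```

Call:
servo_tool([
  {"xyz":[-0.2,0,4],"twist":[0,0,0],"jaw":0},
  {"xyz":[-0.2,0,8],"twist":[0,0,0],"jaw":0},
  {"xyz":[-0.2,0,12],"twist":[0,0,0],"jaw":0},
  {"xyz":[-0.2,0,15],"twist":[0,0,0],"jaw":0},
  {"xyz":[-0.2,0,17],"twist":[0,0,0],"jaw":0},
  {"xyz":[-0.2,0,17.4],"twist":[0,0,0],"jaw":0},
  {"xyz":[-0.2,0,17.4],"twist":[0,0,0],"jaw":1},
  {"xyz":[-0.2,0,17.4],"twist":[0,0,0],"jaw":1},
  {"xyz":[-0.2,0,17.4],"twist":[0,0,0],"jaw":1},
  {"xyz":[-0.2,0,17.4],"twist":[0,0,0],"jaw":1},
])

```text
time_s: 26.62
tool_pos: [0.6626, 0.0437, 0.194]
tool_rot: [180.0, 0.2, 174.5]
force: [0.4, 0.2, 0.8]
grip_width: 0.068
grasp_force: 0.0
```

Call:
servo_tool([
  {"xyz":[0,0,0],"twist":[0,0,0],"jaw":1},
  {"xyz":[0,0,0],"twist":[0,0,0],"jaw":1},
  {"xyz":[0,0,0],"twist":[0,0,0],"jaw":1},
])

```text
time_s: 26.87
tool_pos: [0.6625, 0.0439, 0.1938]
tool_rot: [180.0, 0.2, 174.5]
force: [0.3, 0.5, 6.6]
grip_width: 0.064
grasp_force: 25.0
```

Call:
servo_tool([
  {"xyz":[0,0,-2],"twist":[0,0,0],"jaw":1},
  {"xyz":[0,0,-6],"twist":[0,0,0],"jaw":1},
  {"xyz":[0,0,-10],"twist":[0,0,0],"jaw":1},
  {"xyz":[0,0,-10],"twist":[0,0,0],"jaw":1},
  {"xyz":[0,0,-10],"twist":[0,0,0],"jaw":1},
  {"xyz":[0,0,-10],"twist":[0,0,0],"jaw":1},
  {"xyz":[0,0,-10],"twist":[0,0,0],"jaw":1},
  {"xyz":[0,0,-10],"twist":[0,0,0],"jaw":1},
  {"xyz":[0,0,-10],"twist":[0,0,0],"jaw":1},
  {"xyz":[0,0,-10],"twist":[0,0,0],"jaw":1},
])

```text
time_s: 27.7
tool_pos: [0.6614, 0.0434, 0.2905]
tool_rot: [-180.0, -0.1, 174.5]
force: [0.2, 0.5, -1.8]
grip_width: 0.0639
grasp_force: 25.0
```

```bash
python3 -c "
from h import *
weigh(6)
print('carrier');plan((.4994,.2376,.14,174.5),(.4994,.2376,.0495,174.5))
print('refill');plan((.407,-.205,.14,174.5),(.407,-.205,.0425,174.5))"
```

```text
F [  0.14  -0.09  -2.56 -51.14] sd [0.53 0.43 0.62 0.01] grip 0.0637 25.0
carrier
at [0.6617 0.0435 0.2917] [-180.    -0.   174.5] grip 0.0637
xyz [18.0, 17.8, -1.2] tw 0.0 rows 7.0
xyz [0.0, 0.0, 9.1] tw -0.0 rows 3.0
refill
at [0.6617 0.0435 0.2917] [-180.    -0.   174.5] grip 0.0637
xyz [23.0, -27.2, -1.2] tw 0.0 rows 9.0
xyz [0.0, 0.0, 9.8] tw -0.0 rows 3.0
```

A is full: tan lane, back slot.

Call:
servo_tool([
  {"xyz":[18,17.8,-1.2],"twist":[0,0,0],"jaw":1},
  {"xyz":[18,17.8,-1.2],"twist":[0,0,0],"jaw":1},
  {"xyz":[18,17.8,-1.2],"twist":[0,0,0],"jaw":1},
  {"xyz":[18,17.8,-1.2],"twist":[0,0,0],"jaw":1},
  {"xyz":[18,17.8,-1.2],"twist":[0,0,0],"jaw":1},
  {"xyz":[18,17.8,-1.2],"twist":[0,0,0],"jaw":1},
  {"xyz":[18,17.8,-1.2],"twist":[0,0,0],"jaw":1},
  {"xyz":[18,17.8,-1.2],"twist":[0,0,0],"jaw":1},
  {"xyz":[18,17.8,-1.2],"twist":[0,0,0],"jaw":1},
  {"xyz":[18,17.8,-1.2],"twist":[0,0,0],"jaw":1},
])

```text
time_s: 28.83
tool_pos: [0.5005, 0.2366, 0.3037]
tool_rot: [-180.0, 0.0, 174.4]
force: [-0.3, -0.5, -2.3]
grip_width: 0.0642
grasp_force: 25.0
```

Call:
servo_tool([
  {"xyz":[0,0,3],"twist":[0,0,0],"jaw":1},
  {"xyz":[0,0,6],"twist":[0,0,0],"jaw":1},
  {"xyz":[0,0,8],"twist":[0,0,0],"jaw":1},
  {"xyz":[0,0,8.8],"twist":[0,0,0],"jaw":1},
  {"xyz":[0,0,9],"twist":[0,0,0],"jaw":1},
  {"xyz":[0,0,9],"twist":[0,0,0],"jaw":1},
  {"xyz":[0,0,9],"twist":[0,0,0],"jaw":1},
  {"xyz":[0,0,9],"twist":[0,0,0],"jaw":1},
])

```text
time_s: 29.5
tool_pos: [0.5004, 0.2381, 0.2152]
tool_rot: [179.9, 0.1, 174.5]
force: [-0.7, 0.5, -1.7]
grip_width: 0.0638
grasp_force: 25.0
```

```bash
python3 -c "
from h import *
weigh(2)
plan((.4994,.2376,.0448,174.5))"
```

```text
F [  0.32  -0.59  -2.57 -39.12] sd [0.1  0.01 0.4  0.07] grip 0.0637 25.0
at [0.5001 0.2381 0.215 ] [1.800e+02 1.000e-01 1.745e+02] grip 0.0637
xyz [0.1, -0.1, 0.6] tw 0.0 rows 1.0
```

Call:
servo_tool([
  {"xyz":[0,0,0.6],"twist":[0,0,0],"jaw":1},
  {"xyz":[0,0,0.6],"twist":[0,0,0],"jaw":1},
  {"xyz":[0,0,0.6],"twist":[0,0,0],"jaw":0.12},
  {"xyz":[0,0,0.6],"twist":[0,0,0],"jaw":0.12},
  {"xyz":[0,0,0.6],"twist":[0,0,0],"jaw":0.12},
  {"xyz":[0,0,0.6],"twist":[0,0,0],"jaw":0.12},
  {"xyz":[0,0,-3],"twist":[0,0,0],"jaw":0.12},
  {"xyz":[0,0,-7],"twist":[0,0,0],"jaw":0},
  {"xyz":[0,0,-11],"twist":[0,0,0],"jaw":0},
  {"xyz":[0,0,-14],"twist":[0,0,0],"jaw":0},
])

```text
time_s: 30.43
tool_pos: [0.4994, 0.2385, 0.3567]
tool_rot: [179.9, 0.1, 174.6]
force: [0.8, 0.3, 0.7]
grip_width: 0.0852
grasp_force: 0.0
```

Call:
servo_tool([
  {"xyz":[3.5,-29.7,0],"twist":[0,0,0],"jaw":0},
  {"xyz":[3.5,-29.7,0],"twist":[0,0,0],"jaw":0},
  {"xyz":[3.5,-29.7,0],"twist":[0,0,0],"jaw":0},
  {"xyz":[3.5,-29.7,0],"twist":[0,0,0],"jaw":0},
  {"xyz":[3.5,-29.7,0],"twist":[0,0,0],"jaw":0},
  {"xyz":[3.5,-29.7,0],"twist":[0,0,0],"jaw":0},
  {"xyz":[3.5,-29.7,0],"twist":[0,0,0],"jaw":0},
  {"xyz":[3.5,-29.7,0],"twist":[0,0,0],"jaw":0},
  {"xyz":[3.5,-29.7,0],"twist":[0,0,0],"jaw":0},
  {"xyz":[3.5,-29.7,0],"twist":[0,0,0],"jaw":0},
])

```text
time_s: 31.27
tool_pos: [0.4363, -0.0539, 0.3537]
tool_rot: [180.0, 0.0, 174.5]
force: [0.6, 1.2, -0.1]
grip_width: 0.0871
grasp_force: 0.0
```

Call:
servo_tool([
  {"xyz":[0,0,0],"twist":[0,0,0],"jaw":0},
  {"xyz":[0,0,0],"twist":[0,0,0],"jaw":0},
  {"xyz":[0,0,0],"twist":[0,0,0],"jaw":0},
])

```text
time_s: 31.52
tool_pos: [0.4366, -0.0528, 0.3537]
tool_rot: [180.0, -0.0, 174.7]
force: [0.4, -0.1, -0.3]
grip_width: 0.0871
grasp_force: 0.0
```

```bash
python3 -c "
from h import *
weigh(4)
find(.4334,-.054,.029)
shot('wrist','w6')
plan((.4334,-.054,.03,174.5))
"
```

```text
F [  0.15  -0.16   0.64 -18.61] sd [0.24 0.61 0.67 0.  ] grip 0.0873 0.0
expect px 261.2 175.6 r 30.7
[ 0.4387 -0.0552  0.029 ] px 260 180 30.0 rgb [219 222 231]
[0.4497 0.0506 0.029 ] px 360 182 33.4 rgb [225 149  70]
[ 0.5474 -0.0585  0.029 ] px 266 270 28.2 rgb [95 93 94]
at [ 0.4363 -0.0542  0.3537] [-180.    -0.   174.5] grip 0.087
xyz [0.3, -0.0, 16.0] tw 0.0 rows 4.0
```

View pics/w6.png

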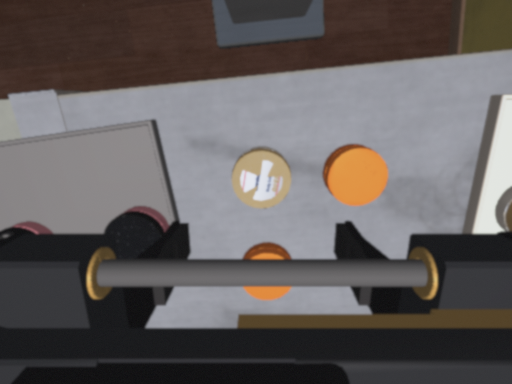

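Pot E is at (260,180) with free space on both sides.

Call:
servo_tool([
  {"xyz":[-0.1,-0.1,4],"twist":[0,0,0],"jaw":0},
  {"xyz":[-0.1,-0.1,8],"twist":[0,0,0],"jaw":0},
  {"xyz":[-0.1,-0.1,12],"twist":[0,0,0],"jaw":0},
  {"xyz":[-0.1,-0.1,15],"twist":[0,0,0],"jaw":0},
  {"xyz":[-0.1,-0.1,16],"twist":[0,0,0],"jaw":0},
  {"xyz":[-0.1,-0.1,16.1],"twist":[0,0,0],"jaw":0},
  {"xyz":[-0.1,-0.1,16.1],"twist":[0,0,0],"jaw":1},
  {"xyz":[-0.1,-0.1,16.1],"twist":[0,0,0],"jaw":1},
  {"xyz":[-0.1,-0.1,16.1],"twist":[0,0,0],"jaw":1},
  {"xyz":[-0.1,-0.1,16.1],"twist":[0,0,0],"jaw":1},
])

```text
time_s: 32.65
tool_pos: [0.4381, -0.0557, 0.1944]
tool_rot: [-179.9, 0.2, 174.5]
force: [0.0, -0.0, 1.0]
grip_width: 0.0682
grasp_force: 0.0
```

Call:
servo_tool([
  {"xyz":[0,0,0],"twist":[0,0,0],"jaw":1},
  {"xyz":[0,0,0],"twist":[0,0,0],"jaw":1},
  {"xyz":[0,0,0],"twist":[0,0,0],"jaw":1},
])

```text
time_s: 32.9
tool_pos: [0.438, -0.0557, 0.1941]
tool_rot: [-179.9, 0.1, 174.5]
force: [-0.7, 0.3, 7.2]
grip_width: 0.0642
grasp_force: 25.0
```

Call:
servo_tool([
  {"xyz":[0,0,-2],"twist":[0,0,0],"jaw":1},
  {"xyz":[0,0,-6],"twist":[0,0,0],"jaw":1},
  {"xyz":[0,0,-10],"twist":[0,0,0],"jaw":1},
  {"xyz":[0,0,-10],"twist":[0,0,0],"jaw":1},
  {"xyz":[0,0,-10],"twist":[0,0,0],"jaw":1},
  {"xyz":[0,0,-10],"twist":[0,0,0],"jaw":1},
  {"xyz":[0,0,-10],"twist":[0,0,0],"jaw":1},
  {"xyz":[0,0,-10],"twist":[0,0,0],"jaw":1},
  {"xyz":[0,0,-10],"twist":[0,0,0],"jaw":1},
  {"xyz":[0,0,-10],"twist":[0,0,0],"jaw":1},
])

```text
time_s: 33.73
tool_pos: [0.4369, -0.0554, 0.2919]
tool_rot: [180.0, -0.1, 174.5]
force: [0.3, -0.1, -0.2]
grip_width: 0.064
grasp_force: 25.0
```

```bash
python3 -c "
from h import *
weigh(6)
print('carrier');plan((.4238,.245,.14,174.5),(.4238,.245,.0485,174.5))
print('refill');plan((.409,-.205,.12,174.5),(.409,-.205,.041,174.5))"
```

```text
F [ -0.12  -0.16  -0.54 -20.91] sd [0.46 0.3  0.35 0.02] grip 0.064 25.0
carrier
at [ 0.4372 -0.0555  0.2927] [180.   -0.  174.5] grip 0.064
xyz [4.2, 29.8, -1.1] tw 0.0 rows 8.0
xyz [0.0, 0.0, 9.2] tw -0.0 rows 3.0
refill
at [ 0.4372 -0.0555  0.2927] [180.   -0.  174.5] grip 0.064
xyz [1.4, -15.2, 0.9] tw 0.0 rows 4.0
xyz [0.0, 0.0, 7.9] tw -0.0 rows 2.0
```

F is −0.5 N, so E is used up: near-left refill slot.

Call:
servo_tool([
  {"xyz":[1.4,-15.2,0],"twist":[0,0,0],"jaw":1},
  {"xyz":[1.4,-15.2,0],"twist":[0,0,0],"jaw":1},
  {"xyz":[1.4,-15.2,0],"twist":[0,0,0],"jaw":1},
  {"xyz":[1.4,-15.2,0],"twist":[0,0,0],"jaw":1},
  {"xyz":[1.4,-15.2,0],"twist":[0,0,0],"jaw":1},
  {"xyz":[1.4,-15.2,0],"twist":[0,0,0],"jaw":1},
  {"xyz":[1.4,-15.2,0],"twist":[0,0,0],"jaw":1},
  {"xyz":[1.4,-15.2,0],"twist":[0,0,0],"jaw":1},
])

```text
time_s: 34.7
tool_pos: [0.4092, -0.2041, 0.2927]
tool_rot: [180.0, -0.0, 174.7]
force: [-0.2, 0.8, -0.5]
grip_width: 0.0645
grasp_force: 25.0
```

Call:
servo_tool([
  {"xyz":[0,0,3],"twist":[0,0,0],"jaw":1},
  {"xyz":[0,0,6],"twist":[0,0,0],"jaw":1},
  {"xyz":[0,0,8],"twist":[0,0,0],"jaw":1},
  {"xyz":[0,0,8.7],"twist":[0,0,0],"jaw":1},
  {"xyz":[0,0,8.7],"twist":[0,0,0],"jaw":1},
  {"xyz":[0,0,8.7],"twist":[0,0,0],"jaw":1},
  {"xyz":[0,0,8.7],"twist":[0,0,0],"jaw":1},
])

```text
time_s: 35.28
tool_pos: [0.4097, -0.2054, 0.2072]
tool_rot: [-179.9, 0.1, 174.6]
force: [-0.2, -0.7, -0.7]
grip_width: 0.064
grasp_force: 25.0
```

```bash
python3 -c "
from h import *
weigh(2)
plan((.409,-.205,.0379,174.5))
find(.49,-.2,.042,'top',30)"
```

```text
F [ -0.11  -0.14  -1.57 -29.44] sd [0.32 0.74 0.06 0.09] grip 0.064 25.0
at [ 0.4095 -0.2057  0.2072] [-1.799e+02  1.000e-01  1.745e+02] grip 0.064
xyz [0.1, 0.1, 0.5] tw 0.0 rows 1.0
expect px 274.9 198.3 r 8.3
none
```

The two force readings for E disagree, so I'll raise it again, weigh it, and compare later with the empty hand at the same pose.

Call:
servo_tool([
  {"xyz":[0,0,-3],"twist":[0,0,0],"jaw":1},
  {"xyz":[0,0,-6],"twist":[0,0,0],"jaw":1},
  {"xyz":[0,0,-6],"twist":[0,0,0],"jaw":1},
  {"xyz":[0,0,-6],"twist":[0,0,0],"jaw":1},
  {"xyz":[0,0,-6],"twist":[0,0,0],"jaw":1},
  {"xyz":[0,0,-6],"twist":[0,0,0],"jaw":1},
  {"xyz":[0,0,-6],"twist":[0,0,0],"jaw":1},
  {"xyz":[0,0,-6],"twist":[0,0,0],"jaw":1},
  {"xyz":[0,0,-6],"twist":[0,0,0],"jaw":1},
  {"xyz":[0,0,-6],"twist":[0,0,0],"jaw":1},
])

```text
time_s: 36.27
tool_pos: [0.4086, -0.2054, 0.2653]
tool_rot: [180.0, -0.0, 174.5]
force: [0.3, 0.4, -1.4]
grip_width: 0.0638
grasp_force: 25.0
```

```bash
python3 -c "
from h import *
weigh(10)"
```

```text
F [  0.    -0.23  -0.74 -26.78] sd [0.42 0.71 0.31 0.01] grip 0.0638 25.0
```

Call:
servo_tool([
  {"xyz":[0,0,3],"twist":[0,0,0],"jaw":1},
  {"xyz":[0,0,5],"twist":[0,0,0],"jaw":1},
  {"xyz":[0,0,6],"twist":[0,0,0],"jaw":1},
  {"xyz":[0,0,6.5],"twist":[0,0,0],"jaw":1},
  {"xyz":[0,0,6.5],"twist":[0,0,0],"jaw":1},
  {"xyz":[0,0,6.5],"twist":[0,0,0],"jaw":1},
])

```text
time_s: 37.27
tool_pos: [0.4083, -0.205, 0.2018]
tool_rot: [180.0, -0.2, 174.5]
force: [-7.1, 2.7, 14.7]
grip_width: 0.064
grasp_force: 30.6
```

Call:
servo_tool([
  {"xyz":[0,0,0],"twist":[0,0,0],"jaw":0.12},
  {"xyz":[0,0,0],"twist":[0,0,0],"jaw":0.12},
  {"xyz":[0,0,0],"twist":[0,0,0],"jaw":0.12},
  {"xyz":[0,0,-3.5],"twist":[0,0,0],"jaw":0.12},
  {"xyz":[0,0,-6.5],"twist":[0,0,0],"jaw":0.12},
  {"xyz":[0,0,-6.5],"twist":[0,0,0],"jaw":0.12},
  {"xyz":[0,0,-6.5],"twist":[0,0,0],"jaw":0.12},
  {"xyz":[0,0,-6.5],"twist":[0,0,0],"jaw":0.12},
  {"xyz":[0,0,-6.5],"twist":[0,0,0],"jaw":0.12},
  {"xyz":[0,0,-6.5],"twist":[0,0,0],"jaw":0.12},
])

```text
time_s: 38.1
tool_pos: [0.4082, -0.2052, 0.2647]
tool_rot: [179.9, -0.1, 174.5]
force: [0.1, -0.1, -0.3]
grip_width: 0.0765
grasp_force: 0.0
```

Call:
servo_tool([
  {"xyz":[0,0,0],"twist":[0,0,0],"jaw":0.12},
  {"xyz":[0,0,0],"twist":[0,0,0],"jaw":0.12},
  {"xyz":[0,0,0],"twist":[0,0,0],"jaw":0.12},
  {"xyz":[0,0,0],"twist":[0,0,0],"jaw":0.12},
])

```text
time_s: 38.43
tool_pos: [0.4087, -0.2054, 0.2655]
tool_rot: [180.0, -0.0, 174.5]
force: [0.3, 0.8, -0.7]
grip_width: 0.0769
grasp_force: 0.0
```

```bash
python3 -c "
from h import *
weigh(8)
plan((.58,-.05,.2,174.5),(.58,.06,.2,84.5))"
```

```text
F [  0.08  -0.1   -0.35 -26.45] sd [0.59 0.24 0.62 0.01] grip 0.0766 0.0
at [ 0.4087 -0.2055  0.2658] [-180.     0.   174.5] grip 0.0766
xyz [-15.6, 17.1, -9.8] tw 0.0 rows 7.0
xyz [1.1, 10.9, -0.0] tw 90.0 rows 13.0
```

The effort difference (0.33 N·m, about 74 g) confirms E is used up. I'll raise the arm and check everything from the top camera.

Call:
servo_tool([
  {"xyz":[0,0,-4],"twist":[0,0,0],"jaw":0},
  {"xyz":[0,0,-8],"twist":[0,0,0],"jaw":0},
  {"xyz":[-15.6,17.1,-9.8],"twist":[0,0,0],"jaw":0},
  {"xyz":[-15.6,17.1,-9.8],"twist":[0,0,0],"jaw":0},
  {"xyz":[-15.6,17.1,-9.8],"twist":[0,0,0],"jaw":0},
  {"xyz":[-15.6,17.1,-9.8],"twist":[0,0,0],"jaw":0},
  {"xyz":[-15.6,17.1,-9.8],"twist":[0,0,0],"jaw":0},
  {"xyz":[-15.6,17.1,-9.8],"twist":[0,0,0],"jaw":0},
  {"xyz":[-15.6,17.1,-9.8],"twist":[0,0,0],"jaw":0},
  {"xyz":[-15.6,17.1,-9.8],"twist":[0,0,0],"jaw":0},
])

```text
time_s: 39.67
tool_pos: [0.5809, -0.0487, 0.3634]
tool_rot: [179.9, -0.0, 174.7]
force: [-0.1, -0.1, -0.5]
grip_width: 0.087
grasp_force: 0.0
```

Call:
servo_tool([
  {"xyz":[0,0,0],"twist":[0,0,7],"jaw":0},
  {"xyz":[0,0,0],"twist":[0,0,14],"jaw":0},
  {"xyz":[0,0,0],"twist":[0,0,21],"jaw":0},
  {"xyz":[0,0,0],"twist":[0,0,28],"jaw":0},
  {"xyz":[0,0,0],"twist":[0,0,35],"jaw":0},
  {"xyz":[0,0,0],"twist":[0,0,42],"jaw":0},
  {"xyz":[0,0,0],"twist":[0,0,49],"jaw":0},
  {"xyz":[0,0,0],"twist":[0,0,56],"jaw":0},
  {"xyz":[0,0,0],"twist":[0,0,60],"jaw":0},
  {"xyz":[0,0,0],"twist":[0,0,60],"jaw":0},
])

```text
time_s: 40.5
tool_pos: [0.5794, -0.052, 0.3637]
tool_rot: [-179.9, 0.1, 114.3]
force: [-0.3, -0.2, -0.2]
grip_width: 0.0871
grasp_force: 0.0
```

```bash
python3 -c "
from h import *
c=shot('top','t4',(110,140,330,250),3.6)
plan((.5,.15,.2,90),(.3685,.305,.2,84.5))
for p in [(.49,-.2,.042),(.495,-.336,.042),(.409,-.205,.037),(.472,.351,.049),(.4994,.2376,.044)]:
  u,v=proj(c,p); print((u-110)*3.6,(v-140)*3.6)"
```

```text
at [ 0.5796 -0.0518  0.3637] [-1.799e+02  1.000e-01  1.145e+02] grip 0.0875
xyz [21.7, 1.1, -0.0] tw 24.5 rows 6.0
xyz [15.5, -13.2, -0.0] tw 5.5 rows 5.0
593.64 209.88000000000005
718.5600000000001 202.31999999999996
600.8399999999999 284.76
80.28000000000004 238.68000000000004
187.91999999999996 211.68000000000004
```

View pics/t4.png

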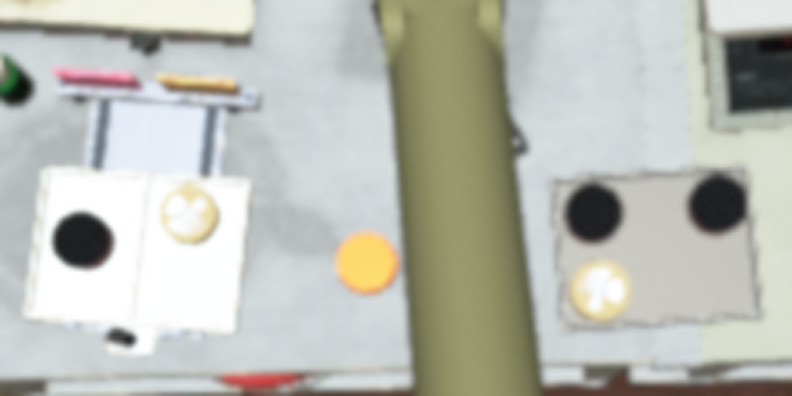

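```bash
python3 -c "
from h import *
c=env.read_camera('scene'); im=cv2.cvtColor(c['img'],4)
a=cv2.resize(im[160:230,245:345],(800,560),interpolation=cv2.INTER_CUBIC)[:,:]
b=cv2.resize(im[205:305,110:225],(690,600),interpolation=cv2.INTER_CUBIC)
m=np.hstack([cv2.resize(a,(420,294)),cv2.resize(b,(338,294))]); cv2.imwrite('pics/s2.png',m)"
```

```text
(no output)
```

View pics/s2.png

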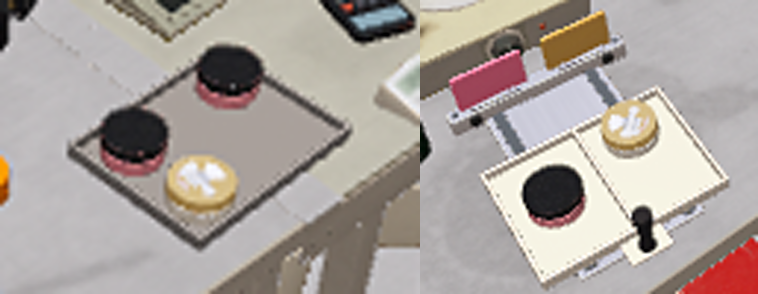

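Everything stands flat inside the rims. Next, to the knob.

Call:
servo_tool([
  {"xyz":[21.7,1.1,0],"twist":[0,0,24.5],"jaw":0},
  {"xyz":[21.7,1.1,0],"twist":[0,0,24.5],"jaw":0},
  {"xyz":[21.7,1.1,0],"twist":[0,0,24.5],"jaw":0},
  {"xyz":[21.7,1.1,0],"twist":[0,0,24.5],"jaw":0},
  {"xyz":[21.7,1.1,0],"twist":[0,0,24.5],"jaw":0},
  {"xyz":[21.7,1.1,0],"twist":[0,0,24.5],"jaw":0},
  {"xyz":[21.7,1.1,0],"twist":[0,0,24.5],"jaw":0},
  {"xyz":[21.7,1.1,0],"twist":[0,0,24.5],"jaw":0},
])

```text
time_s: 41.27
tool_pos: [0.5002, 0.1515, 0.3638]
tool_rot: [180.0, 0.1, 90.1]
force: [0.6, -0.1, -0.3]
grip_width: 0.087
grasp_force: 0.0
```

Call:
servo_tool([
  {"xyz":[15.5,-13.2,0],"twist":[0,0,5.5],"jaw":0},
  {"xyz":[15.5,-13.2,0],"twist":[0,0,5.5],"jaw":0},
  {"xyz":[15.5,-13.2,0],"twist":[0,0,5.5],"jaw":0},
  {"xyz":[15.5,-13.2,0],"twist":[0,0,5.5],"jaw":0},
  {"xyz":[15.5,-13.2,0],"twist":[0,0,5.5],"jaw":0},
  {"xyz":[15.5,-13.2,0],"twist":[0,0,5.5],"jaw":0},
  {"xyz":[15.5,-13.2,0],"twist":[0,0,5.5],"jaw":0},
  {"xyz":[15.5,-13.2,0],"twist":[0,0,5.5],"jaw":0},
])

```text
time_s: 41.93
tool_pos: [0.3699, 0.3049, 0.3636]
tool_rot: [180.0, 0.1, 84.4]
force: [-0.8, -0.4, -0.7]
grip_width: 0.087
grasp_force: 0.0
```

```bash
python3 -c "
from h import *
plan((.3685,.3045,.0625,84.5))
c=env.read_camera('wrist'); u,v=proj(c,[.3685,.3045,.075]).astype(int); print(u,v)
g=cv2.cvtColor(c['img'],7)[v-40:v+45,u-45:u+45]
n,l,s,ce=cv2.connectedComponentsWithStats((g<70).astype('uint8'))
for i in range(1,n):
  if s[i,4]>100: print(s[i],ce[i]+[u-45,v-40])"
```

```text
at [0.3699 0.3049 0.3636] [1.80e+02 1.00e-01 8.44e+01] grip 0.087
xyz [-0.1, -0.1, 13.7] tw -0.1 rows 4.0
260 188
[   0    0   22   85 1189] [223.81749369 191.73675357]
[ 36  19  19  31 462] [260.1969697  182.86147186]
```

Call:
servo_tool([
  {"xyz":[-0.1,-0.1,4],"twist":[0,0,0],"jaw":0},
  {"xyz":[-0.1,-0.1,8],"twist":[0,0,0],"jaw":0},
  {"xyz":[-0.1,-0.1,12],"twist":[0,0,0],"jaw":0},
  {"xyz":[-0.1,-0.1,13.7],"twist":[0,0,0],"jaw":0},
  {"xyz":[-0.1,-0.1,13.7],"twist":[0,0,0],"jaw":0},
  {"xyz":[-0.1,-0.1,13.7],"twist":[0,0,0],"jaw":1},
  {"xyz":[-0.1,-0.1,13.7],"twist":[0,0,0],"jaw":1},
  {"xyz":[-0.1,-0.1,13.7],"twist":[0,0,0],"jaw":1},
  {"xyz":[-0.1,-0.1,13.7],"twist":[0,0,0],"jaw":1},
  {"xyz":[-0.1,-0.1,13.7],"twist":[0,0,0],"jaw":1},
], newtons=30)

```text
time_s: 42.82
tool_pos: [0.3677, 0.3061, 0.228]
tool_rot: [179.9, -0.0, 84.5]
force: [0.1, -0.2, -0.0]
grip_width: 0.0614
grasp_force: 0.0
```

Call:
servo_tool([
  {"xyz":[0,0,0],"twist":[0,0,0],"jaw":1},
  {"xyz":[0,0,0],"twist":[0,0,0],"jaw":1},
  {"xyz":[0,0,0],"twist":[0,0,0],"jaw":1},
  {"xyz":[0,0,0],"twist":[0,0,0],"jaw":1},
  {"xyz":[0,0,0],"twist":[0,0,0],"jaw":1},
  {"xyz":[0,0,0],"twist":[0,0,0],"jaw":1},
  {"xyz":[0,0,0],"twist":[0,0,0],"jaw":1},
  {"xyz":[0,0,0],"twist":[0,0,0],"jaw":1},
])

```text
time_s: 43.48
tool_pos: [0.3684, 0.3056, 0.2268]
tool_rot: [179.9, -0.1, 84.5]
force: [4.2, 0.2, -4.3]
grip_width: 0.0201
grasp_force: 30.0
```

Call:
servo_tool([
  {"xyz":[0,0.4,0],"twist":[0,0,0],"jaw":1},
  {"xyz":[0,0.9,0],"twist":[0,0,0],"jaw":1},
  {"xyz":[0,1.4,0],"twist":[0,0,0],"jaw":1},
  {"xyz":[0,1.9,0],"twist":[0,0,0],"jaw":1},
  {"xyz":[0,2.4,0],"twist":[0,0,0],"jaw":1},
  {"xyz":[0,2.9,0],"twist":[0,0,0],"jaw":1},
  {"xyz":[0,3.4,0],"twist":[0,0,0],"jaw":1},
  {"xyz":[0,3.9,0],"twist":[0,0,0],"jaw":1},
  {"xyz":[0,4.4,0],"twist":[0,0,0],"jaw":1},
  {"xyz":[0,4.8,0],"twist":[0,0,0],"jaw":1},
])

```text
time_s: 44.32
tool_pos: [0.4146, 0.3015, 0.2267]
tool_rot: [-179.9, 0.1, 84.5]
force: [-3.9, -0.5, 5.0]
grip_width: 0.0202
grasp_force: 30.0
```

Call:
servo_tool([
  {"xyz":[0,0.4,0],"twist":[0,0,0],"jaw":1},
  {"xyz":[0,0.8,0],"twist":[0,0,0],"jaw":1},
  {"xyz":[0,1.2,0],"twist":[0,0,0],"jaw":1},
  {"xyz":[0,1.6,0],"twist":[0,0,0],"jaw":1},
  {"xyz":[0,2.0,0],"twist":[0,0,0],"jaw":1},
  {"xyz":[0,2.4,0],"twist":[0,0,0],"jaw":1},
  {"xyz":[0,2.8,0],"twist":[0,0,0],"jaw":1},
  {"xyz":[0,3.1,0],"twist":[0,0,0],"jaw":1},
  {"xyz":[0,3.4,0],"twist":[0,0,0],"jaw":1},
  {"xyz":[0,3.4,0],"twist":[0,0,0],"jaw":1},
])

```text
time_s: 45.15
tool_pos: [0.4488, 0.2982, 0.2267]
tool_rot: [-179.9, 0.0, 84.5]
force: [-3.1, -0.6, 5.1]
grip_width: 0.02
grasp_force: 30.0
```

Call:
servo_tool([
  {"xyz":[0,0,0],"twist":[0,0,0],"jaw":1},
  {"xyz":[0,0,0],"twist":[0,0,0],"jaw":1},
  {"xyz":[0,0,0],"twist":[0,0,0],"jaw":1},
])

```text
time_s: 45.4
tool_pos: [0.4486, 0.2982, 0.2267]
tool_rot: [-180.0, 0.0, 84.5]
force: [-3.9, -1.4, 5.0]
grip_width: 0.0202
grasp_force: 30.0
```

Call:
servo_tool([
  {"xyz":[0,0.2,0],"twist":[0,0,0],"jaw":1},
  {"xyz":[0,0.4,0],"twist":[0,0,0],"jaw":1},
  {"xyz":[0,0.4,0],"twist":[0,0,0],"jaw":1},
  {"xyz":[0,0.4,0],"twist":[0,0,0],"jaw":1},
  {"xyz":[0,0.4,0],"twist":[0,0,0],"jaw":1},
])

```text
time_s: 45.82
tool_pos: [0.4498, 0.2985, 0.2266]
tool_rot: [-179.6, 0.2, 84.6]
force: [-12.7, -1.7, 12.0]
grip_width: 0.0202
grasp_force: 30.0
```

Call:
servo_tool([
  {"xyz":[0,-0.2,0],"twist":[0,0,0],"jaw":0},
  {"xyz":[0,-0.2,0],"twist":[0,0,0],"jaw":0},
  {"xyz":[0,-0.2,0],"twist":[0,0,0],"jaw":0},
  {"xyz":[0,-0.2,0],"twist":[0,0,0],"jaw":0},
  {"xyz":[0,-0.2,-4],"twist":[0,0,0],"jaw":0},
  {"xyz":[0,-0.2,-8],"twist":[0,0,0],"jaw":0},
  {"xyz":[0,-0.2,-12],"twist":[0,0,0],"jaw":0},
  {"xyz":[0,-0.2,-14],"twist":[0,0,0],"jaw":0},
  {"xyz":[0,-0.2,-14],"twist":[0,0,0],"jaw":0},
  {"xyz":[0,-0.2,-14],"twist":[0,0,0],"jaw":0},
])

```text
time_s: 46.65
tool_pos: [0.4516, 0.2978, 0.3679]
tool_rot: [179.8, -0.1, 84.5]
force: [1.2, -1.1, -0.6]
grip_width: 0.0788
grasp_force: 0.0
```

```bash
python3 -c "
from h import *
env.read_camera('top')
for i in range(4): c=env.read_camera('top')
a=cv2.cvtColor(c['img'],4)[140:250,110:330]
b=cv2.cvtColor(env.read_camera('wrist')['img'],4)
cv2.imwrite('pics/f.png',np.hstack([cv2.resize(a,(480,240)),cv2.resize(b,(320,240))]))"
```

```text
(no output)
```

View pics/f.png

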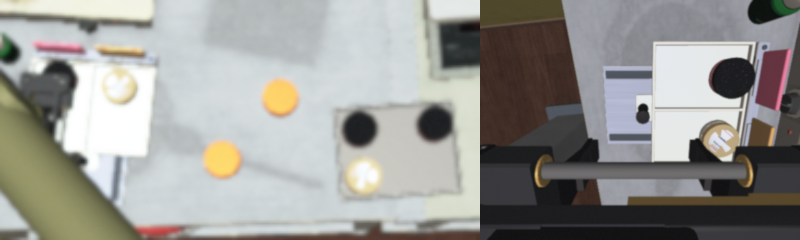

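The pink jar now looks nearer the rear wall of its lane, so I'll measure it.

```bash
python3 -c "
from h import *
find(.57,.345,.049,'wrist',60)
find(.58,.23,.044,'wrist',40)
c=shot('wrist','fz',(270,40,470,260),2.7)
C=np.array([.5475,.288]);e=np.array([.995,-.098]);n=np.array([.098,.995])
for x in(-.0775,.0775,.0825):
  for y in(.0025,.1075,.1125): q=C+x*e+y*n; print(x,y,proj(c,[*q,.027]),proj(c,[*q,.015]))"
```

```text
expect px 379.6 122.1 r 33.3
[0.5895 0.3379 0.049 ] px 400 128 34.2 rgb [29 31 34]
expect px 384.8 227.3 r 29.5
[0.5842 0.2245 0.044 ] px 388 232 32.4 rgb [225 228 234]
[0.6044 0.1613 0.044 ] px 404 280 32.4 rgb [111 109 110]
-0.0775 0.0025 [280.1 173. ] [279.5 170.5]
-0.0775 0.1075 [282.4  71. ] [281.6  72.1]
-0.0775 0.1125 [282.5  65.6] [281.7  66.9]
0.0775 0.0025 [420.6 173.5] [415.2 171. ]
0.0775 0.1075 [437.   71.5] [430.5  72.6]
0.0775 0.1125 [437.9  66.2] [431.3  67.5]
0.0825 0.0025 [425.1 173.5] [419.6 171.1]
0.0825 0.1075 [442.   71.5] [435.3  72.6]
0.0825 0.1125 [442.9  66.2] [436.2  67.5]
```

View pics/fz.png

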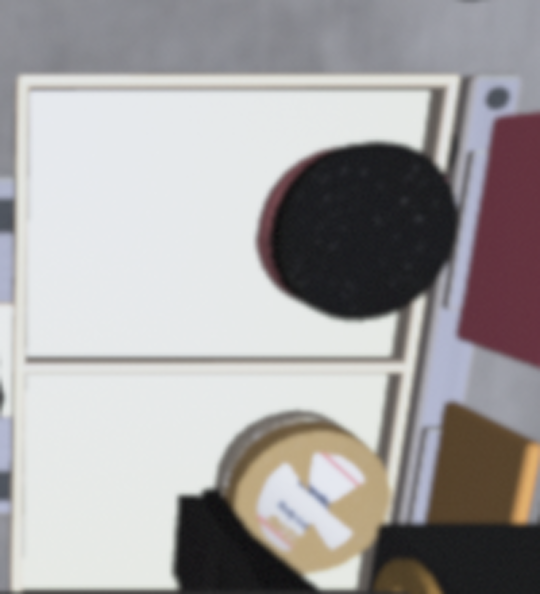

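The jar was knocked back about 3 cm but is still in the pink lane, flat and clear of the rear rim (local x 37 mm, y 54 mm). The carrier edges match the home position and the arm is clear, so I'll hand in.

```bash
python3 -c "
from cell import env
print(env.get_obs()['joint_velocities'].round(1)); print(env.sign_off())"
```

```text
[ 0.  -0.4 -0.  -0.2 -0.1  0.  -0. ]
the job is handed in; nothing more can be done
None
```

All five jars and pots present were sorted by weight (one full pink jar and one full tan pot in their carrier lanes, two pink jars and one tan pot on the refill tray), the carrier was pushed home, and the job is handed in; sign-off returned no verdict.

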